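# Balance the sample cup and latch the draught window

### The job

Check the weight of the sample cup that stands in the balance: set brass weights gently and upright on the empty pan until the beam floats level, and leave the weight that is not needed where it stands. Then push the sliding window over the pan by its red tab until it is fully shut and its catch clicks in, with the beam still level. Do not move the mugs, boxes and other things on the table.

Things in the scene. Friction and masses are not known exactly. Their poses are not given: they have to be found in the camera images.
- balance: Beam balance in a clear case, fixed to the table, 215 x 415 mm, 170 mm high; origin at the centre of its underside. Its y axis is the long side: the cup stands on the +y pan under a fixed clear roof; the empty weight pan is at the -y end, 105 mm from the centre. The two pans balance each other when both are empty.
- opening (a point): Centre of the opening over the weight pan, 170 mm above the table, level with the case's rim; the opening is 200 mm (balance x) by 180 mm (balance y). The open window's red nose, 30 mm wide, reaches up to 24 mm over its +y edge at mid-width. Axes as the balance.
- cup (a point): The sample cup: cream with red and green leaves, 71 mm tall, 74 mm across, 300 g, fast to its pan; this point is the centre of its foot.
- pan_top (a point): Centre of the top face of the empty weight pan, a flat steel disc 104 mm across without a rim. It stays flat and only rises and sinks: 110 mm above the table when level, 12 mm higher at the start (cup side down). Where on it a weight stands does not change the balance. It sinks under the fingers with a few newtons. Axes as the balance.
- beam (a joint): Beam angle, rad: 0 = level, -0.115 = cup side down on its stop (start), +0.115 = weight side down on its stop. It floats on a soft spring: 10 g of unbalance tilts it by about 0.015, 80 g or more puts it on a stop; it settles in about 1 s. A red pointer in the middle of the case shows it against a white plate with a green mark for level.
- w200_mid (a point): Brass weight of 200 g, a plain upright cylinder 28 mm across and 42 mm tall; this point is its centre, 21 mm above its foot. The weights start upright in a row on the blue pad, in any order, 70 mm apart.
- w100_mid (a point): Brass weight of 100 g, an upright cylinder 22 mm across and 34 mm tall; this point is its centre, 17 mm above its foot.
- w50_mid (a point): Brass weight of 50 g, an upright cylinder 18 mm across and 26 mm tall; this point is its centre, 13 mm above its foot.
- weight_pad: Blue felt pad fixed to the table, 220 (its x) x 85 x 12 mm, origin at the centre of its underside; the weights stand on it along its x axis.
- guard (a joint): Travel of the sliding clear window, m: 0 = fully shut, growing as it opens towards the balance's +y (0.205 = fully open). It starts 0.185 to 0.205 open, over the cup side. It slides along the balance's y with about 1.2 N of friction and stays where it is left; from 17 to 9 mm before shut the catch resists with up to 10 N, then it snaps to 0 and is held.
- tab (a point): Centre of the red upright tab on the window: 60 mm wide (balance x), 12 mm thick (balance y), 42 mm tall, rising from the window's upper face; this point is 21 mm above that face, 198 mm above the table. It can be pushed from its +y side or pinched across its thickness. The window reaches 20 mm behind it (+y) and 200 mm ahead to its nose. Axes as the balance.
- catch (a joint): Spring ball of the catch in the orange housing at the -y end of the case, m: 0 = out (free, or clicked in behind the window's nose), up to 0.007 = pressed down while the nose passes over it.
Not all that is in view belongs to the job. What is shaped like the part that bears w100_mid but green or pink is not meant.

How it is judged:
By the outcome, as a careful person would: the job done as asked, in the order asked, and still so for the second after the job is handed in, with the robot touching nothing.
It also fails if it takes over 72 s, if anything falls off the work surface, if the arm or the gripper's body presses on something with over 40 N, if the wrist force passes 120 N, or if a joint passes its speed limit or range.

### The arm

A 7-joint arm with a two-finger parallel gripper is mounted at the origin on the work surface. World frame = base frame: x ahead of the robot, y to its left, z up, the work surface at z = 0. Lengths are in m, angles in degrees, forces in N, time in s.
With the tool pointing down it reaches from about 0.425 to 0.875 m from the base axis. Payload 4.7 kg.
Tool frame: the origin (TCP) lies at the very end of the fingers, on their centre line; the grasp point (between the pads) lies env.tcp_to_grasp behind it (env.tcp_to_grasp is the distance from the TCP to the grasp point, in m); z points along the fingers, x is the direction in which the jaws open and shut, and the axes are right-handed (so a half turn about z gives the same grasp; the last joint's range is limited). The gripper opens to 87 mm and grips with 3 to 60 N. Pads are 19 mm wide; open, the fingers measure 117 mm over their backs; the gripper's body (75 mm by 190 mm) begins 51 mm behind the grasp point.
Start: joints at [-72.989, 18.392, -4.016, 83.108, 1.295, 78.541, -3.26], TCP at [0.181, 0.624, 0.223] pointing down, gripper open.
Joint ranges: [-163.93, 163.93], [-17.29, 119.83], [-79.2, 71.16], [3.27, 140.29], [-89.18, 269.18], [5.43, 117.66], [-154.24, 154.24]. Speed limits (degrees/s): [147.25, 147.25, 180, 180, 180, 180, 180].

### API

Orientations are given as [roll, pitch, yaw] about the fixed x, y, z axes, in that order (R = Rz(yaw) Ry(pitch) Rx(roll)).
In Python, from cell import env gives the robot as it stands. The module is installed in compiled form; this text tells all that it offers.
- The arm moves only by the tool send_rows, never from a script. Its argument "steps" is a list of rows, each a list of 3 entries, a list of its own where there are three numbers: the shift along the tool's x, y, z in m, then the turn, a rotation vector about the tool's x, y, z in rad, then the finger opening in m, from 0 to 0.087. A call has exactly 5 rows; each row is the pose to reach, as a shift and turn from the pose commanded when the call began, along the tool's axes at that moment; what a row does not reach only later rows make up. A row lasts 1/12 s, in which the tool goes at most 41.7 mm and 7.16 degrees, less where a joint would pass 70% of its speed; a pose out of reach is approached as far as the arm can. A call with a gripper value outside its range is refused whole. The fingers move at their own pace and stop on an object; "grip_force" is the grip in N (left out, the last holds). Time passes only in rows, so rows that repeat a pose let the fingers close, or fill a call up. It gives the time, the measured TCP pose, the force and the opening at its end, in the units of the state.
- env.get_obs(): the state, without advancing time (a new reading comes with each control period).
- env.read_camera(name): name is "scene" or "top" or "wrist"; returns a dict with "pixels" (420x560x3 uint8, red, green, blue), "fx", "fy", "cx", "cy" (pixels), "position" and "rotation" of the camera in the world. Camera axes: x right, y up, looking along -z (the intrinsics and any distortion apply to the point x, -y, -z); pixel columns grow to the right and rows downward; lengths in m; the calibration is good to about 2 mm. A picture is of the moment at which its call begins. There is no depth.
- env.sign_off(): hands the job in, once; it reports no verdict.
The state is a dict: "time_s": time; "qpos": joint angles; "joint_velocities": joint speeds; "effort": joint torques, N m; "tool_pos": TCP position; "tool_rot": TCP orientation; "force": force on the tool from outside, world axes, zero at the start; "wrist_torque": the same for the moment, N m; "grip_width": finger opening in m.
Only numpy, scipy, OpenCV 4.12 (cv2) and the standard library are available. Lean on these libraries where they do the work, as an engineer would, in place of code of your own. Each camera call takes 0.05 s, during which the arm holds its last target.

## Working session

There is one attempt and no reset: what is moved stays moved. The work goes in short steps, Python scripts to look and compute and a tool call to move; the robot and the scene stay as the last step left them, time stands still between calls to the robot, and variables do not carry over. Pictures are saved under pics/ and viewed, and the job is handed in when it is done.

Besides the shell and the picture viewer there is one more tool, called after "Request:" as a command line: name --argument value ..., lists and objects as JSON in quotes. send_rows: Moves the arm, as the interface text tells. Its arguments: {"type":"object","properties":{"steps":{"type":"array"},"grip_force":{"type":"number"}},"required":["steps"]}

```bash
mkdir -p pics; ls
cat > h.py <<'E'
import numpy as np, cv2
from cell import env
def snap(name,fn):
    r=env.read_camera(name); cv2.imwrite('pics/'+fn,cv2.cvtColor(np.array(r['pixels']),cv2.COLOR_RGB2BGR)); 
    import pickle; r={k:r[k] for k in r}; pickle.dump(r,open('pics/'+fn+'.pkl','wb')); return r
def load(fn):
    import pickle; return pickle.load(open('pics/'+fn+'.pkl','rb'))
def ray(r,u,v):
    K=np.array([[r['fx'],0,r['cx']],[0,r['fy'],r['cy']],[0,0,1]])
    d=r.get('distortion',None)
    if d is not None:
        p=cv2.undistortPoints(np.array([[[u,v]]],float),K,np.array(d,float))[0,0]
    else: p=np.array([(u-r['cx'])/r['fx'],(v-r['cy'])/r['fy']])
    R=np.array(r['rotation'])
    w=R@np.array([p[0],-p[1],-1.]); return np.array(r['position']),w
def onz(r,u,v,z):
    o,w=ray(r,u,v); return o+w*(z-o[2])/w[2]
def proj(r,P):
    c=np.array(r['rotation']).T@(np.array(P)-np.array(r['position']))
    return r['fx']*c[0]/-c[2]+r['cx'], r['fy']*(-c[1])/-c[2]+r['cy']
E
python3 - <<'E'
from h import *
for n in ['scene','top','wrist']:
    r=snap(n,n+'0.png'); print(n,{k:np.round(r[k],4).tolist() for k in r if k!='pixels'})
o=env.get_obs(); print(o); print(env.tcp_to_grasp)
E
```

```text
pics
scene {'fx': 498.4505, 'fy': 498.4505, 'cx': 274.0825, 'cy': 210.2308, 'position': [0.9439, -0.5688, 0.8168], 'rotation': [43.1057, 0.0741, 41.8819]}
top {'fx': 387.1459, 'fy': 387.1459, 'cx': 276.5054, 'cy': 212.4738, 'position': [0.3914, -0.102, 0.9428], 'rotation': [8.177, 0.546, -89.2173]}
wrist {'fx': 351.8573, 'fy': 351.8573, 'cx': 275.3642, 'cy': 208.6865, 'position': [0.1182, 0.6432, 0.384], 'rotation': [-14.179, 0.132, 73.7957]}
{'time_s': 0.15, 'qpos': array([-72.98903477,  18.42916464,  -4.015459  ,  83.15878076,
         1.29463651,  78.54038304,  -3.26112289]), 'joint_velocities': array([-0.18014533, -0.13597143,  0.03185839, -0.21031499, -0.02543   ,
        0.0852125 ,  0.09108125]), 'effort': array([ 6.00916360e-05, -4.91795504e+01, -4.04454041e-01, -3.12874389e+01,
       -6.39747083e-02,  4.06498415e-02,  1.51105946e-04]), 'tool_pos': array([0.18130616, 0.62377012, 0.22171489]), 'tool_rot': array([1.79995295e+02, 8.31330484e-02, 7.37971592e+01]), 'force': array([-0.05141557,  0.60202108, -0.00826552]), 'wrist_torque': array([-0.01389086, -0.01712094,  0.02959179]), 'grip_width': 0.08710680155363835}
0.0187
```

```bash
sed -i "s/R=np.array(r\['rotation'\])/R=rot(r['rotation'])/; s/np.array(r\['rotation'\]).T/rot(r['rotation']).T/" h.py
cat >> h.py <<'E'
from scipy.spatial.transform import Rotation
def rot(a): return Rotation.from_euler('xyz',a,degrees=True).as_matrix()
E
python3 - <<'E'
from h import *
a=cv2.imread('pics/scene0.png');
for n in ['scene','top']:
    print(load(n+'0.png').keys())
E
```

```text
dict_keys(['pixels', 'fx', 'fy', 'cx', 'cy', 'position', 'rotation'])
dict_keys(['pixels', 'fx', 'fy', 'cx', 'cy', 'position', 'rotation'])
```

View pics/scene0.png

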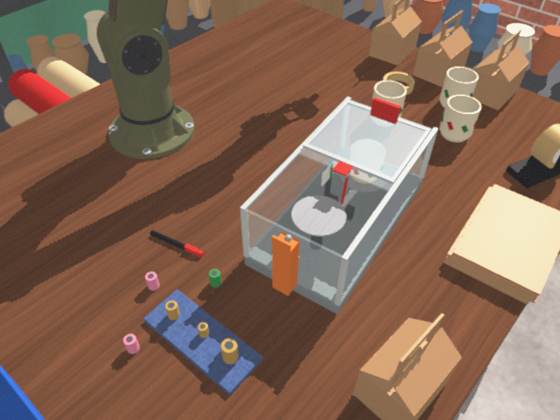

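View pics/top0.png

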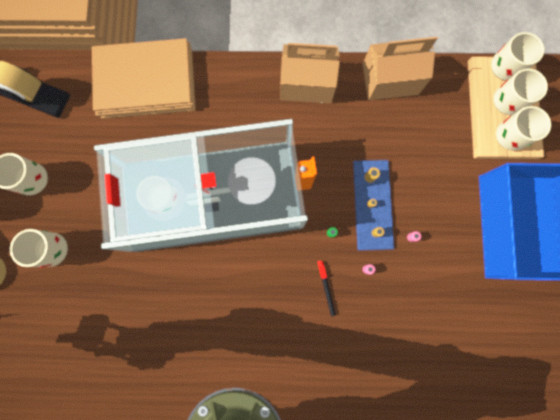

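View pics/wrist0.png

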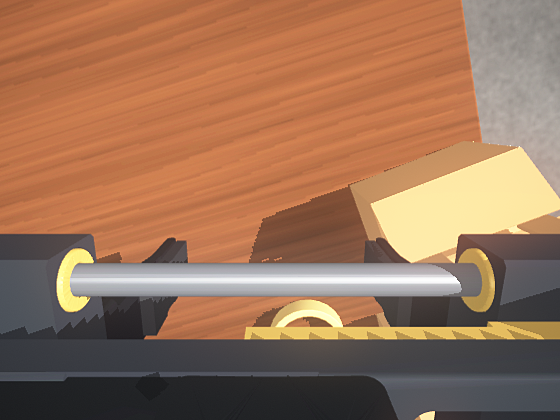

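Run:
```python
from h import *
a=cv2.imread('pics/top0.png')
cv2.imwrite('pics/top0_c1.png',cv2.resize(a[150:280,310:440],None,fx=4.5,fy=4.5,interpolation=cv2.INTER_CUBIC))
cv2.imwrite('pics/top0_c2.png',cv2.resize(a[110:260,90:330],None,fx=3.3,fy=3.3,interpolation=cv2.INTER_CUBIC))
a=cv2.imread('pics/scene0.png')
cv2.imwrite('pics/scene0_c1.png',cv2.resize(a[80:310,230:450],None,fx=2.6,fy=2.6,interpolation=cv2.INTER_CUBIC))
```

```text
(no output)
```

View pics/top0_c1.png

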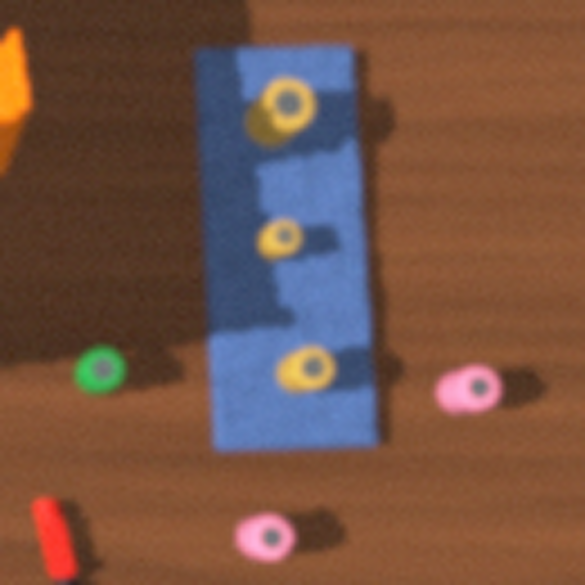

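View pics/top0_c2.png

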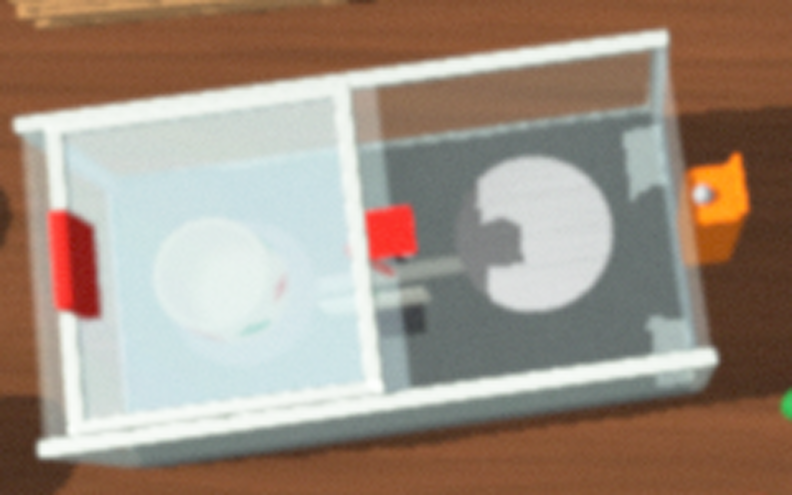

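View pics/scene0_c1.png

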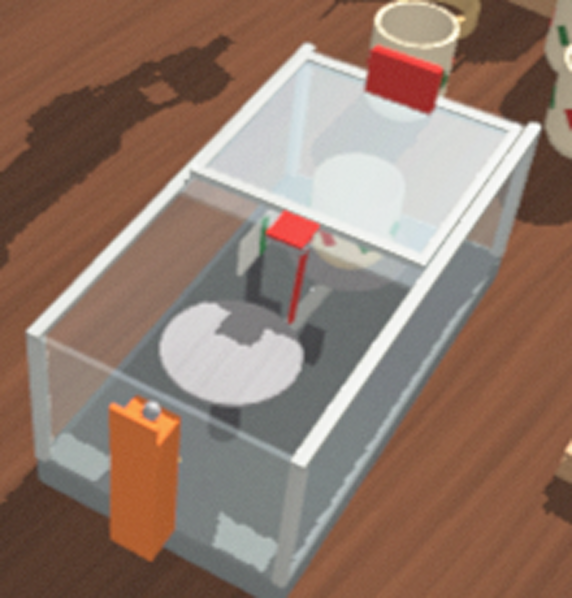

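Run:
```python
from h import *
r=load('top0.png'); s=load('scene0.png')
f=lambda x,y:(90+x/3.3-.35,110+y/3.3-.35)
for n,p in dict(NE=(666,38),SW=(15,122),SE=(715,357),bl=(40,450)).items():
    print(n,onz(r,*f(*p),.17).round(4))
g=lambda x,y:(310+x/4.5-.4,150+y/4.5-.4)
for n,p,z in [('w200',(288,104),.054),('w50',(285,236),.038),('w100',(313,367),.046),('green',(102,369),.034),('pink1',(480,387),.034),('pink2',(271,537),.034)]:
    print(n,onz(r,*g(*p),z).round(4))
print('pad',[onz(r,*g(*p),.012).round(4)[:2] for p in [(195,47),(353,45),(377,443),(213,450)]])
hsv=cv2.cvtColor(np.array(r['pixels']),cv2.COLOR_RGB2HSV)
# pan
print('pan',onz(r,*f(534,234),.122))
print('tab',[onz(r,*f(*p),.219).round(4) for p in [(50,212),(78,212),(98,318),(60,312)]])
print('noseR',[onz(r,*f(*p),.177).round(4) for p in [(367,208),(415,206),(415,255),(367,258)]])
# scene
h=lambda x,y:(230+x/2.6-.3,80+y/2.6-.3)
for p in [(32,332),(300,462),(536,127),(308,48)]: print('rim',onz(s,*h(*p),.17).round(4))
print('pan',onz(s,*h(231,352),.122).round(4))
print('tabtop',[onz(s,*h(*p),.219).round(4) for p in [(373,48),(443,80)]])
for n,p,z in [('w100',(172,303),.046),('w50',(203.5,325),.038),('w200',(231,344),.054)]: print(n,onz(s,*p,z).round(4))
```

```text
NE [ 0.6952 -0.1217  0.17  ]
SW [0.6358 0.2873 0.17  ]
SE [ 0.4922 -0.1533  0.17  ]
bl [0.4302 0.2555 0.17  ]
w200 [ 0.6161 -0.3185  0.054 ]
w50 [ 0.549  -0.3193  0.038 ]
w100 [ 0.4793 -0.3303  0.046 ]
green [ 0.478  -0.2233  0.034 ]
pink1 [ 0.4711 -0.4198  0.034 ]
pink2 [ 0.3923 -0.3097  0.034 ]
pad [array([ 0.6583, -0.2785]), array([ 0.6603, -0.3651]), array([ 0.4425, -0.3719]), array([ 0.4377, -0.2849])]
pan [ 0.5784637  -0.03734586  0.122     ]
tab [array([0.5662, 0.2378, 0.219 ]), array([0.5664, 0.2214, 0.219 ]), array([0.504 , 0.2052, 0.219 ]), array([0.5072, 0.2274, 0.219 ])]
noseR [array([0.5811, 0.0616, 0.177 ]), array([0.5827, 0.032 , 0.177 ]), array([0.5519, 0.0309, 0.177 ]), array([0.5497, 0.0603, 0.177 ])]
rim [ 0.4918 -0.1517  0.17  ]
rim [ 0.6959 -0.1199  0.17  ]
rim [0.6354 0.2823 0.17  ]
rim [0.4328 0.2496 0.17  ]
pan [ 0.5802 -0.0386  0.122 ]
tabtop [array([0.5103, 0.2222, 0.219 ]), array([0.5753, 0.2224, 0.219 ])]
w100 [ 0.4773 -0.3259  0.046 ]
w50 [ 0.5487 -0.3158  0.038 ]
w200 [ 0.6177 -0.3146  0.054 ]
```

```bash
cat >> h.py <<'E'
def go(x,y,z,yaw,base=None):
    o=env.get_obs(); p=np.array(o['tool_pos']) if base is None else np.array(base[0]); R=rot(o['tool_rot'] if base is None else base[1])
    d=R.T@(np.array([x,y,z])-p); w=Rotation.from_matrix(R.T@rot([180,0,yaw])).as_rotvec()
    print('d',d.round(4),'len',round(np.linalg.norm(d),3),'w',w.round(4)); return d,w
C=np.array([.5633,.067]); YAW=8.45
def bal(x,y):
    a=np.radians(YAW); return C+x*np.array([np.cos(a),np.sin(a)])+y*np.array([-np.sin(a),np.cos(a)])
E
python3 -c "
from h import *
go(.5,.4,.36,45)"
```

```text
d [-0.1262  0.3685 -0.1381] len 0.413 w [4.000e-04 1.400e-03 5.026e-01]
```

Request:
send_rows --steps '[[[0,0,-0.04],[0,0,0],0.087],[[0,0,-0.08],[0,0,0],0.087],[[-0.01,0.03,-0.1],[0,0,0.1],0.087],[[-0.022,0.065,-0.12],[0,0,0.2],0.087],[[-0.034,0.1,-0.135],[0,0,0.3],0.087]]'

```text
time_s: 0.57
tool_pos: [0.2679, 0.5637, 0.3595]
tool_rot: [-180.0, -0.1, 56.5]
force: [1.1, -0.1, 0.1]
grip_width: 0.0872
```

```bash
python3 -c "
from h import *
o=env.get_obs(); print(o['qpos'].round(1),o['tool_pos'],o['tool_rot'])
go(.5,.4,.36,40)"
```

```text
[-67.9  13.6   1.2  73.7  -0.3  92.6 -10.3] [0.26792833 0.56367955 0.35947347] [-1.79967013e+02 -1.12646083e-01  5.64950439e+01]
d [-0.0084  0.2839 -0.0007] len 0.284 w [-0.0009 -0.0019  0.2879]
```

Request:
send_rows --steps '[[[0,0.04,0],[0,0,0.08],0.087],[[0,0.08,0],[0,0,0.16],0.087],[[0,0.12,0],[0,0,0.24],0.087],[[0,0.16,0],[0,0,0.32],0.087],[[0,0.2,0],[0,0,0.4],0.087]]'

```text
time_s: 0.98
tool_pos: [0.4362, 0.4522, 0.3575]
tool_rot: [-180.0, 0.0, 33.5]
force: [0.4, 0.8, -0.7]
grip_width: 0.0874
```

```bash
python3 -c "
from h import *
o=env.get_obs(); print(o['qpos'].round(1),o['tool_pos'],o['tool_rot'])
go(.6,.25,.36,8.4)"
```

```text
[-56.5  14.2  10.3  73.5  -2.5  92.5 -13.2] [0.43622089 0.45215564 0.35748965] [-1.79996133e+02  4.24057917e-03  3.34748935e+01]
d [ 0.0251  0.259  -0.0025] len 0.26 w [-1.000e-04  1.000e-04  4.376e-01]
```

Request:
send_rows --steps '[[[0.004,0.04,0],[0,0,0.09],0.087],[[0.008,0.08,0],[0,0,0.18],0.087],[[0.012,0.12,0],[0,0,0.27],0.087],[[0.016,0.16,0],[0,0,0.35],0.087],[[0.018,0.2,0],[0,0,0.42],0.087]]'

```text
time_s: 1.4
tool_pos: [0.5618, 0.2955, 0.3572]
tool_rot: [180.0, 0.0, 9.4]
force: [1.1, 0.5, -0.7]
grip_width: 0.0867
```

```bash
python3 -c "
from h import *
o=env.get_obs(); print(o['qpos'].round(1),o['tool_pos'],o['tool_rot'])
go(.6,-.3,.30,8.4)"
```

```text
[-45.   15.3  19.3  72.8  -5.   92.7 -17.1] [0.56177775 0.29554999 0.35722782] [1.79999902e+02 1.46092987e-02 9.41406567e+00]
d [-0.0597  0.5938  0.0572] len 0.6 w [0.     0.0003 0.0177]
```

Request:
send_rows --steps '[[[-0.003,0.04,0],[0,0,0.01],0.087],[[-0.006,0.08,0],[0,0,0.018],0.087],[[-0.009,0.12,0],[0,0,0.018],0.087],[[-0.012,0.16,0],[0,0,0.018],0.087],[[-0.015,0.2,0],[0,0,0.018],0.087]]'

```text
time_s: 1.82
tool_pos: [0.5792, 0.0955, 0.3573]
tool_rot: [-180.0, 0.0, 8.6]
force: [0.7, -0.1, 0.2]
grip_width: 0.0867
```

Request:
send_rows --steps '[[[-0.005,0.04,0],[0,0,0],0.087],[[-0.01,0.08,0],[0,0,0],0.087],[[-0.015,0.12,0],[0,0,0],0.087],[[-0.02,0.16,0],[0,0,0],0.087],[[-0.025,0.2,0],[0,0,0],0.087]]'

```text
time_s: 2.23
tool_pos: [0.5842, -0.1059, 0.3575]
tool_rot: [-180.0, -0.0, 8.6]
force: [1.2, 0.4, -0.7]
grip_width: 0.0869
```

Request:
send_rows --steps '[[[-0.005,0.04,0],[0,0,0],0.06],[[-0.01,0.08,0],[0,0,0],0.06],[[-0.015,0.12,0.02],[0,0,0],0.06],[[-0.02,0.16,0.04],[0,0,0],0.06],[[-0.02,0.18,0.06],[0,0,0],0.06]]'

```text
time_s: 2.65
tool_pos: [0.5906, -0.2898, 0.2978]
tool_rot: [179.8, -0.1, 8.4]
force: [0.7, 0.1, 0.6]
grip_width: 0.0636
```

```bash
python3 -c "
from h import *
r=snap('wrist','wrist1.png')
o=env.get_obs(); print(o['qpos'].round(1),o['tool_pos'],o['tool_rot'],r['position'],r['rotation'])
for n,P in dict(w200=(.6161,-.3185,.054),w50=(.549,-.3193,.038),w100=(.4793,-.3303,.046)).items(): print(n,proj(r,P))
"
```

```text
[ -4.5  20.9  38.9  76.7 -12.6  87.   41.3] [ 0.5876637  -0.29390231  0.29136671] [179.8457765    0.44233059   8.02737451] [ 0.58138027 -0.22305317  0.46011409] [-14.34310573  -0.0746113    8.36406262]
w200 (np.float64(292.1419608349691), np.float64(205.12589327815982))
w50 (np.float64(237.3610249127952), np.float64(194.9303253887877))
w100 (np.float64(178.08348752992134), np.float64(196.94543578179608))
```

View pics/wrist1.png

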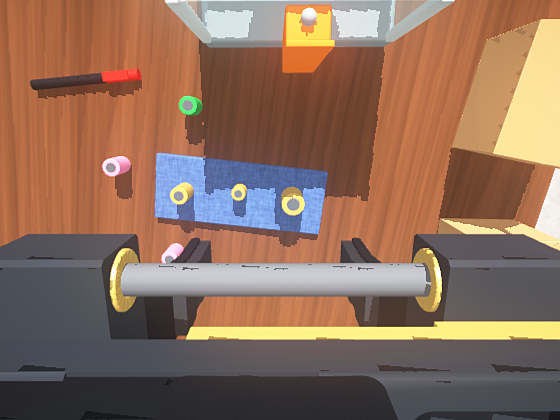

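```bash
python3 -c "
from h import *
r=snap('wrist','wrist2.png')
o=env.get_obs(); print(o['tool_pos'],o['tool_rot'],r['position'],r['rotation'])
a=cv2.imread('pics/wrist2.png'); cv2.imwrite('pics/wrist2c.png',cv2.resize(a[140:240,140:340],None,fx=4,fy=4,interpolation=cv2.INTER_CUBIC))
g=cv2.cvtColor(a,cv2.COLOR_BGR2GRAY)
hsv=cv2.cvtColor(a,cv2.COLOR_BGR2HSV)
m=((hsv[...,0]>15)&(hsv[...,0]<35)&(hsv[...,1]>90)).astype(np.uint8); m[:150]=0;m[235:]=0;m[:,:150]=0;m[:,330:]=0
n,l,s,c=cv2.connectedComponentsWithStats(m)
print(s[1:][s[1:,4]>30])
"
```

```text
[ 0.58794808 -0.2904238   0.29268739] [-179.99276748    0.47281851    8.07927996] [ 0.58020443 -0.22685529  0.45362419] [-14.33931572   0.42876935   8.0220829 ]
[[174 181  23  22 278]
 [236 182  15  17 148]
 [286 185  24  29 412]]
```

View pics/wrist2c.png

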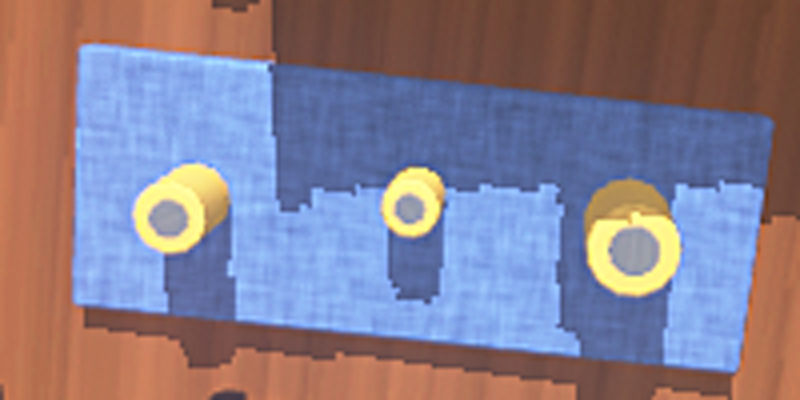

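```bash
python3 -c "
from h import *
r=load('wrist2.png')
f=lambda x,y:(140+x/4-.4,140+y/4-.4)
for n,p,z in [('w100',(168,217),.046),('w50',(409.5,208),.038),('w200',(634,250),.054)]: print(n,onz(r,*f(*p),z).round(4))
print(onz(r,309,16,.18).round(4))
o=env.get_obs();print(o['tool_pos'],o['tool_rot'])
go(.616,-.317,.15,8.4)
for y in (-.028,.028): print(bal(0,-.105+y))
"
```

```text
w100 [ 0.4792 -0.3282  0.046 ]
w50 [ 0.5491 -0.3171  0.038 ]
w200 [ 0.6166 -0.3168  0.054 ]
[ 0.5918 -0.1545  0.18  ]
[ 0.58794808 -0.2904238   0.29268739] [-179.99276748    0.47281851    8.07927996]
d [0.0252 0.0303 0.1425] len 0.148 w [-0.0001  0.0083 -0.0056]
[ 0.58284385 -0.06455622]
[ 0.57461486 -0.00916412]
```

Request:
send_rows --steps '[[[0.006,0.008,0.035],[0,0.003,-0.005],0.056],[[0.012,0.016,0.07],[0,0.006,-0.005],0.056],[[0.02,0.024,0.105],[0,0.008,-0.005],0.056],[[0.025,0.03,0.142],[0,0.008,-0.005],0.056],[[0.025,0.03,0.142],[0,0.008,-0.005],0.056]]'

```text
time_s: 3.17
tool_pos: [0.6181, -0.3076, 0.147]
tool_rot: [-179.6, 0.2, 8.9]
force: [-1.2, 0.7, -1.9]
grip_width: 0.0563
```

Request:
send_rows --steps '[[[0,0,0.03],[0,0,0],0.056],[[0,0,0.05],[0,0,0],0.056],[[0,0,0.06],[0,0,0],0.056],[[0,0,0.06],[0,0,0],0.056],[[0,0,0.06],[0,0,0],0.056]]'

```text
time_s: 3.58
tool_pos: [0.6223, -0.3104, 0.0971]
tool_rot: [180.0, -0.5, 8.9]
force: [-0.1, 0.3, 0.5]
grip_width: 0.056
```

```bash
python3 -c "
from h import *
r=snap('wrist','wrist3.png')
o=env.get_obs();print(o['qpos'].round(1),o['tool_pos'],o['tool_rot'],o['grip_width'])
go(.6165,-.317,.015,8.4)
"
```

```text
[ -0.9  31.4  35.4  85.8 -19.3  68.3  46.4] [ 0.62268917 -0.31093899  0.0979183 ] [179.92797314  -0.60428959   8.91998595] 0.056155901916411725
d [-0.0079  0.0049  0.0828] len 0.083 w [ 0.0012 -0.0106  0.0091]
```

View pics/wrist3.png

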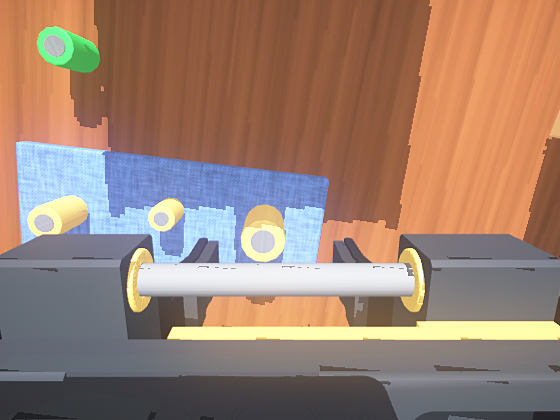

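```bash
python3 -c "
from h import *
r=load('wrist3.png')
print(onz(r,263,241,.054),onz(r,162,218,.038),onz(r,44,221,.046))
"
```

```text
[ 0.61678615 -0.3168407   0.054     ] [ 0.54984775 -0.31682379  0.038     ] [ 0.4792476  -0.32742373  0.046     ]
```

Request:
send_rows --steps '[[[-0.004,0.003,0.01],[0,-0.005,0.005],0.056],[[-0.008,0.005,0.02],[0,-0.01,0.009],0.056],[[-0.008,0.005,0.03],[0,-0.01,0.009],0.056],[[-0.008,0.005,0.03],[0,-0.01,0.009],0.056],[[-0.008,0.005,0.03],[0,-0.01,0.009],0.056]]'

```text
time_s: 4.05
tool_pos: [0.6138, -0.3166, 0.0642]
tool_rot: [-179.9, 0.2, 8.3]
force: [0.2, -0.2, 0.1]
grip_width: 0.0558
```

```bash
python3 -c "
from h import *
o=env.get_obs();print(o['qpos'].round(1),o['tool_pos'],o['tool_rot'],o['joint_velocities'].round(2))
go(.6165,-.317,.015,8.4)
"
```

```text
[ -0.1  33.2  35.   87.5 -20.   65.9  47.1] [ 0.61380763 -0.31663308  0.06422126] [-179.92580541    0.21793831    8.34634476] [-0.2  -0.8   0.22 -1.15  0.05  0.16 -0.12]
d [0.0028 0.0008 0.0492] len 0.049 w [-0.0013  0.0038 -0.0009]
```

Request:
send_rows --steps '[[[0.002,0.0005,0.012],[0,0.003,0],0.056],[[0.002,0.0005,0.024],[0,0.003,0],0.056],[[0.002,0.0005,0.036],[0,0.003,0],0.056],[[0.002,0.0005,0.044],[0,0.003,0],0.056],[[0.002,0.0005,0.044],[0,0.003,0],0.056]]'

```text
time_s: 4.47
tool_pos: [0.6148, -0.3161, 0.0182]
tool_rot: [-179.8, 0.2, 8.4]
force: [-0.0, 0.0, 0.0]
grip_width: 0.056
```

Request:
send_rows --steps '[[[0,0,0.002],[0,0,0],0.056],[[0,0,0.002],[0,0,0],0.056],[[0,0,0.002],[0,0,0],0.05],[[0,0,0.002],[0,0,0],0.045],[[0,0,0.002],[0,0,0],0.04]]'

```text
time_s: 4.88
tool_pos: [0.617, -0.3174, 0.0201]
tool_rot: [180.0, -0.1, 8.4]
force: [1.1, 0.8, 0.3]
grip_width: 0.0449
```

```bash
python3 -c "
from h import *
o=env.get_obs();print(o['qpos'].round(1),o['tool_pos'],o['tool_rot'],o['grip_width'])
go(.6165,-.317,.015,8.4)
"
```

```text
[  0.7  35.9  33.7  89.  -21.8  61.6  48.2] [ 0.61696002 -0.31737588  0.02012098] [ 1.79976147e+02 -1.14740491e-01  8.36570999e+00] 0.04490454198334641
d [-0.0004 -0.0004  0.0051] len 0.005 w [ 0.0004 -0.002  -0.0006]
```

Request:
send_rows --steps '[[[0,0,0.002],[0,0,0],0.04],[[0,0,0.003],[0,0,0],0.034],[[0,0,0.003],[0,0,0],0.03],[[0,0,0.003],[0,0,0],0.02],[[0,0,0.003],[0,0,0],0.02]]' --grip_force 20

```text
time_s: 5.3
tool_pos: [0.6164, -0.3171, 0.0164]
tool_rot: [-180.0, -0.0, 8.4]
force: [-0.1, -0.4, -0.9]
grip_width: 0.0276
```

Request:
send_rows --steps '[[[0,0,0],[0,0,0],0.02],[[0,0,0],[0,0,0],0.02],[[0,0,0],[0,0,0],0.02],[[0,0,0],[0,0,0],0.02],[[0,0,0],[0,0,0],0.02]]'

```text
time_s: 5.72
tool_pos: [0.6164, -0.3171, 0.0164]
tool_rot: [-180.0, -0.0, 8.4]
force: [-0.6, -0.3, 0.1]
grip_width: 0.0275
```

Request:
send_rows --steps '[[[0,0,-0.01],[0,0,0],0.02],[[0,0,-0.03],[0,0,0],0.02],[[0,0,-0.06],[0,0,0],0.02],[[0,0,-0.1],[0,0,0],0.02],[[0,0,-0.14],[0,0,0],0.02]]'

```text
time_s: 6.13
tool_pos: [0.6156, -0.3168, 0.1575]
tool_rot: [-179.9, 0.0, 8.4]
force: [1.6, -1.6, -2.7]
grip_width: 0.0271
```

```bash
python3 -c "
from h import *
o=env.get_obs();print(o['qpos'].round(1),o['tool_pos'],o['tool_rot'],o['grip_width'])
print(bal(0,-.133))
go(*bal(0,-.133),.25,8.4)
"
```

```text
[ -1.1  28.9  36.9  82.3 -17.5  74.7  45.3] [ 0.61563191 -0.31678164  0.15754612] [-1.79945912e+02  3.85533869e-02  8.35382997e+00] 0.0271430173504366
[ 0.58284385 -0.06455622]
d [ 0.0041 -0.2544 -0.0922] len 0.271 w [-0.0009  0.0007 -0.0008]
```

Request:
send_rows --steps '[[[0,0,-0.035],[0,0,0],0.02],[[0,0,-0.07],[0,0,0],0.02],[[0,-0.025,-0.09],[0,0,0],0.02],[[0.001,-0.055,-0.092],[0,0,0],0.02],[[0.002,-0.09,-0.092],[0,0,0],0.02]]'

```text
time_s: 6.55
tool_pos: [0.6052, -0.2301, 0.2517]
tool_rot: [179.8, -0.3, 8.1]
force: [0.2, 0.5, -2.4]
grip_width: 0.0278
```

Request:
send_rows --steps '[[[0,-0.035,0],[0,0,0],0.02],[[0,-0.07,0],[0,0,0],0.02],[[0,-0.105,0],[0,0,0],0.02],[[0.001,-0.135,0],[0,0,0],0.02],[[0.002,-0.155,0],[0,0,0],0.02]]'

```text
time_s: 6.97
tool_pos: [0.5842, -0.07, 0.2492]
tool_rot: [-179.9, -0.1, 8.6]
force: [0.0, 0.6, -2.4]
grip_width: 0.0273
```

Request:
send_rows --steps '[[[0,-0.005,0],[0,0,0],0.02],[[0,-0.008,0],[0,0,0],0.02],[[0,-0.009,0],[0,0,0],0.02],[[0,-0.009,0],[0,0,0],0.02],[[0,-0.009,0],[0,0,0],0.02]]'

```text
time_s: 7.38
tool_pos: [0.5833, -0.0675, 0.2487]
tool_rot: [180.0, -0.1, 8.2]
force: [0.9, 0.4, -1.5]
grip_width: 0.0276
```

```bash
python3 -c "
from h import *
r=snap('scene','scene4.png');r=snap('wrist','wrist4.png')
a=cv2.imread('pics/scene4.png');cv2.imwrite('pics/scene4c.png',cv2.resize(a[60:340,200:460],None,fx=2.1,fy=2.1))
o=env.get_obs();print(o['qpos'].round(1),o['tool_pos'],o['tool_rot'],o['grip_width'])
go(*bal(0,-.133),.20,8.4)
"
```

```text
[-25.1  10.8  33.5  91.4  -6.   79.5  17.3] [ 0.58327143 -0.06701954  0.24848231] [ 1.79970109e+02 -5.12998553e-02  8.22515200e+00] 0.027703763954466307
d [-0.0001 -0.0025  0.0485] len 0.049 w [ 0.0005 -0.0009 -0.0031]
```

View pics/scene4c.png

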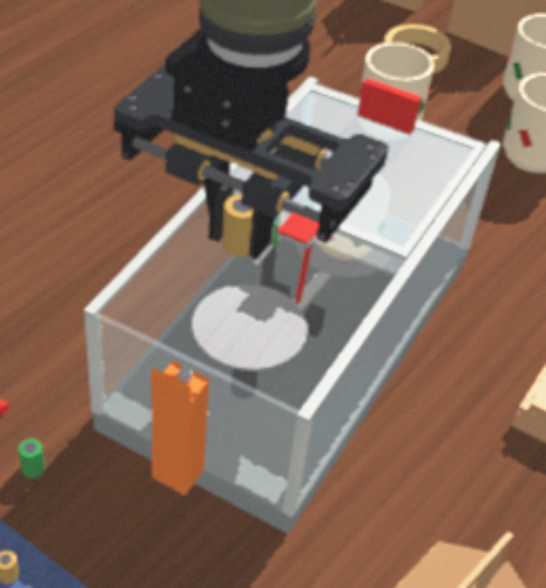

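View pics/wrist4.png

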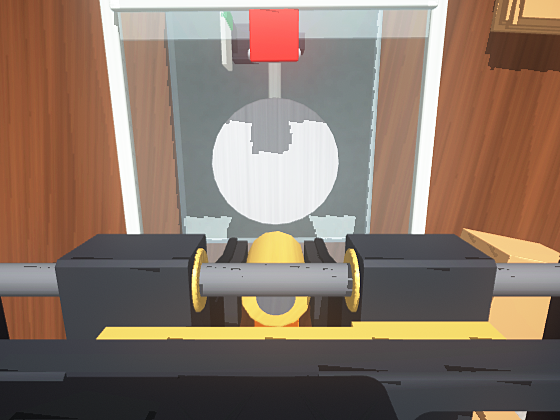

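```bash
python3 -c "
from h import *
r=load('wrist4.png');P=onz(r,275,160,.122);print(P)
for n,p,z in [('nose1',(250,62),.177),('nose2',(299,62),.177)]:
  q=onz(r,*p,z)[:2]-C; a=np.radians(YAW); print(n,q@[np.cos(a),np.sin(a)],q@[-np.sin(a),np.cos(a)])
q=P[:2]-C;print(q@[np.cos(a),np.sin(a)],q@[-np.sin(a),np.cos(a)])
"
```

```text
[ 0.57891069 -0.03258327  0.122     ]
nose1 -0.014413781723023638 -0.034014455414232946
nose2 0.015988156356756798 -0.034139608322078505
0.0008078400690295327 -0.10079617420098527
```

Request:
send_rows --steps '[[[0,-0.002,0.025],[0,0,-0.003],0.02],[[0,-0.004,0.05],[0,0,-0.003],0.02],[[0,-0.004,0.075],[0,0,-0.003],0.02],[[0,-0.004,0.095],[0,0,-0.003],0.02],[[0,-0.004,0.105],[0,0,-0.003],0.02]]'

```text
time_s: 7.9
tool_pos: [0.5811, -0.0621, 0.1405]
tool_rot: [-180.0, 0.2, 8.5]
force: [-0.2, 0.6, -2.2]
grip_width: 0.0273
```

Request:
send_rows --steps '[[[0,0,0],[0,0,0],0.02],[[0,0,0],[0,0,0],0.02],[[0,0,0],[0,0,0],0.02],[[0,0,0],[0,0,0],0.02],[[0,0,0.001],[0,0,0],0.02]]'

```text
time_s: 8.32
tool_pos: [0.5839, -0.0615, 0.1441]
tool_rot: [180.0, -0.2, 8.5]
force: [0.0, -0.6, -1.6]
grip_width: 0.0273
```

```bash
python3 -c "
from h import *
r=snap('scene','scene5.png')
a=cv2.imread('pics/scene5.png');cv2.imwrite('pics/scene5c.png',cv2.resize(a[60:340,200:460],None,fx=2.1,fy=2.1))
o=env.get_obs();print(o['qpos'].round(1),o['tool_pos'],o['tool_rot'],o['force'])
go(*bal(0,-.131),.1264,8.4)
"
```

```text
[-24.5  14.8  32.6  99.5  -8.6  68.   19. ] [ 0.58352169 -0.06147694  0.14348541] [ 1.79999256e+02 -1.66503426e-01  8.53632827e+00] [-0.22714264  0.23217005 -2.48051708]
d [-0.0012  0.0009  0.0171] len 0.017 w [ 0.     -0.0029  0.0024]
```

View pics/scene5c.png

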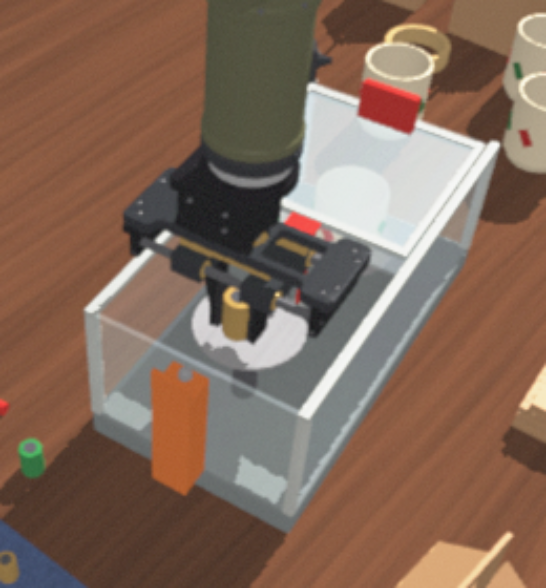

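Request:
send_rows --steps '[[[-0.001,0.001,0.003],[0,-0.002,0],0.02],[[-0.001,0.001,0.006],[0,-0.002,0],0.02],[[-0.001,0.001,0.009],[0,-0.002,0],0.02],[[-0.001,0.001,0.012],[0,-0.002,0],0.02],[[-0.001,0.001,0.013],[0,-0.002,0],0.02]]'

```text
time_s: 8.78
tool_pos: [0.5816, -0.0624, 0.1287]
tool_rot: [-180.0, 0.1, 8.5]
force: [0.3, -0.5, -2.7]
grip_width: 0.0273
```

Request:
send_rows --steps '[[[0,0,0],[0,0,0],0.02],[[0,0,0],[0,0,0],0.02],[[0,0,0],[0,0,0],0.02],[[0,0,0.001],[0,0,0],0.02],[[0,0,0.001],[0,0,0],0.02]]'

```text
time_s: 9.2
tool_pos: [0.5821, -0.0625, 0.1285]
tool_rot: [-180.0, 0.0, 8.5]
force: [0.2, 0.5, -2.7]
grip_width: 0.0274
```

Request:
send_rows --steps '[[[0,0,0.0005],[0,0,0],0.02],[[0,0,0.001],[0,0,0],0.02],[[0,0,0.001],[0,0,0],0.02],[[0,0,0.001],[0,0,0],0.02],[[0,0,0.001],[0,0,0],0.02]]'

```text
time_s: 9.62
tool_pos: [0.5821, -0.0625, 0.1275]
tool_rot: [-180.0, 0.0, 8.5]
force: [0.1, 0.3, -2.5]
grip_width: 0.0275
```

Request:
send_rows --steps '[[[0,0,0.0005],[0,0,0],0.02],[[0,0,0.001],[0,0,0],0.02],[[0,0,0.001],[0,0,0],0.02],[[0,0,0.001],[0,0,0],0.02],[[0,0,0.001],[0,0,0],0.02]]'

```text
time_s: 10.03
tool_pos: [0.582, -0.0625, 0.1265]
tool_rot: [-180.0, 0.1, 8.5]
force: [0.1, 0.0, -1.3]
grip_width: 0.0268
```

```bash
python3 -c "
from h import *
r=snap('scene','scene6.png')
a=cv2.imread('pics/scene6.png');cv2.imwrite('pics/scene6c.png',cv2.resize(a[150:270,260:380],None,fx=4.5,fy=4.5))
o=env.get_obs();print(o['tool_pos'],o['tool_rot'],o['force'])
"
```

```text
[ 0.58201335 -0.06250533  0.12648686] [-1.79996953e+02  5.66770536e-02  8.54124892e+00] [ 0.65943088  1.22878971 -2.1707837 ]
```

View pics/scene6c.png

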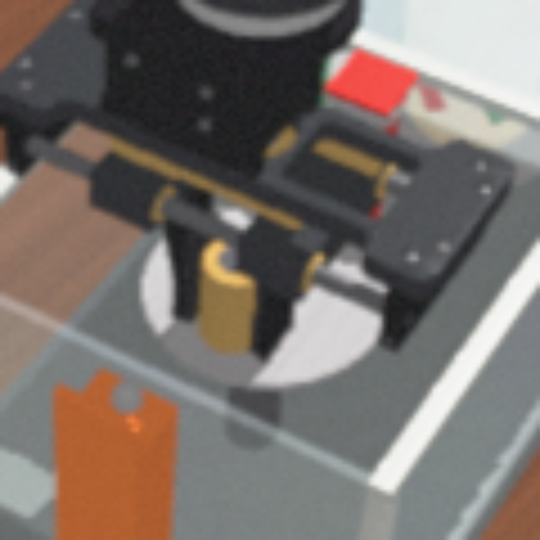

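Request:
send_rows --steps '[[[0,0,0.0005],[0,0,0],0.02],[[0,0,0.0005],[0,0,0],0.02],[[0,0,0.0005],[0,0,0],0.02],[[0,0,0.0005],[0,0,0],0.02],[[0,0,0.0005],[0,0,0],0.02]]'

```text
time_s: 10.5
tool_pos: [0.582, -0.0626, 0.1262]
tool_rot: [-180.0, 0.1, 8.5]
force: [-1.2, 1.2, -0.3]
grip_width: 0.0271
```

Request:
send_rows --steps '[[[0,0,0.0005],[0,0,0],0.02],[[0,0,0.0005],[0,0,0],0.02],[[0,0,0.0005],[0,0,0],0.02],[[0,0,0.0005],[0,0,0],0.02],[[0,0,0.0005],[0,0,0],0.02]]'

```text
time_s: 10.92
tool_pos: [0.5821, -0.0625, 0.1255]
tool_rot: [-180.0, 0.1, 8.5]
force: [-1.2, -0.4, 0.0]
grip_width: 0.0277
```

Request:
send_rows --steps '[[[0,0,0],[0,0,0],0.028],[[0,0,0],[0,0,0],0.03],[[0,0,0],[0,0,0],0.033],[[0,0,0],[0,0,0],0.037],[[0,0,0],[0,0,0],0.041]]'

```text
time_s: 11.33
tool_pos: [0.5822, -0.0625, 0.1255]
tool_rot: [180.0, 0.0, 8.5]
force: [1.2, -0.5, -0.6]
grip_width: 0.0377
```

Request:
send_rows --steps '[[[0,0,0],[0,0,0],0.046],[[0,0,0],[0,0,0],0.05],[[0,0,0],[0,0,0],0.05],[[0,0,-0.004],[0,0,0],0.05],[[0,0,-0.012],[0,0,0],0.05]]'

```text
time_s: 11.75
tool_pos: [0.5814, -0.0625, 0.137]
tool_rot: [-180.0, 0.2, 8.5]
force: [-0.2, 0.5, -0.5]
grip_width: 0.0497
```

Request:
send_rows --steps '[[[0,0,-0.02],[0,0,0],0.05],[[0,0,-0.045],[0,0,0],0.05],[[0,0,-0.075],[0,0,0],0.05],[[0,0,-0.1],[0,0,0],0.05],[[0,0,-0.115],[0,0,0],0.05]]'

```text
time_s: 12.17
tool_pos: [0.5834, -0.0629, 0.2568]
tool_rot: [180.0, -0.2, 8.5]
force: [-0.4, -0.4, 1.1]
grip_width: 0.0501
```

```bash
python3 -c "
from h import *
r=snap('scene','scene7.png');r=snap('wrist','wrist7.png')
a=cv2.imread('pics/scene7.png');cv2.imwrite('pics/scene7c.png',cv2.resize(a[130:350,130:380],None,fx=2.4,fy=2.4))
o=env.get_obs();print(o['tool_pos'],o['tool_rot'],o['force'])
go(.4793,-.328,.25,8.4)
"
```

```text
[ 0.58408347 -0.06300222  0.25675225] [179.96666478  -0.34806265   8.52164896] [-0.27527346  0.25896817  0.69547032]
d [-0.1429  0.2465  0.006 ] len 0.285 w [ 0.0006 -0.0061  0.0021]
```

View pics/scene7c.png

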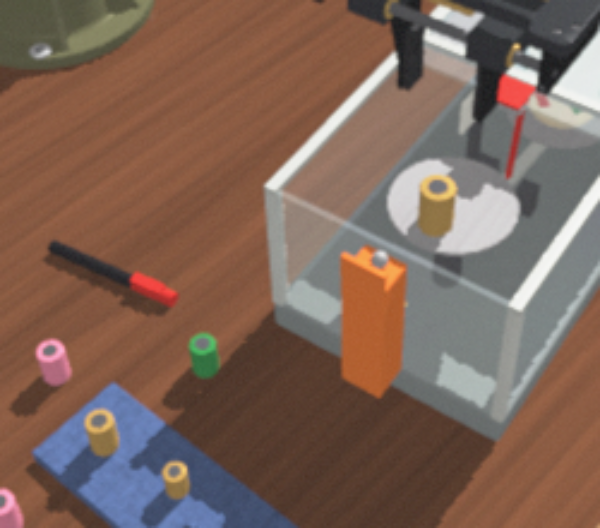

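View pics/wrist7.png

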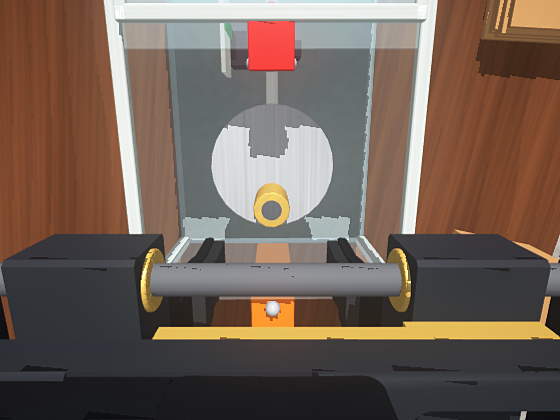

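Request:
send_rows --steps '[[[0,0.035,0],[0,0,0],0.05],[[-0.005,0.075,0],[0,0,0],0.05],[[-0.022,0.11,0],[0,0,0],0.05],[[-0.042,0.145,0],[0,0,0],0.05],[[-0.064,0.178,0],[0,0,0],0.05]]'

```text
time_s: 12.68
tool_pos: [0.5443, -0.2497, 0.2516]
tool_rot: [180.0, 0.1, 8.6]
force: [0.7, -1.5, -0.5]
grip_width: 0.0501
```

Request:
send_rows --steps '[[[-0.025,0.02,0.02],[0,0,0],0.05],[[-0.05,0.04,0.045],[0,0,0],0.05],[[-0.07,0.06,0.07],[0,0,0],0.05],[[-0.078,0.067,0.1],[0,0,0],0.05],[[-0.078,0.068,0.13],[0,0,0],0.05]]'

```text
time_s: 13.1
tool_pos: [0.4746, -0.3305, 0.1215]
tool_rot: [179.9, 0.1, 8.2]
force: [0.1, -0.2, 0.6]
grip_width: 0.0497
```

Request:
send_rows --steps '[[[0,0,0.02],[0,0,0],0.05],[[0,0,0.035],[0,0,0],0.05],[[0,0,0.04],[0,0,0],0.05],[[0,0,0.04],[0,0,0],0.05],[[0,0,0.04],[0,0,0],0.05]]'

```text
time_s: 13.52
tool_pos: [0.4781, -0.327, 0.0829]
tool_rot: [180.0, 0.1, 8.5]
force: [0.4, 0.9, 0.8]
grip_width: 0.0504
```

```bash
python3 -c "
from h import *
r=snap('wrist','wrist8.png')
o=env.get_obs();print(o['qpos'].round(1),o['tool_pos'],o['tool_rot'],o['force'])
go(.4793,-.328,.016,8.4)
"
```

```text
[ -2.7  19.3  40.8 104.  -14.1  61.9  51.7] [ 0.47864342 -0.32724706  0.08353504] [ 1.79953598e+02 -7.21080378e-03  8.54269638e+00] [-0.66256945  0.16539039  0.66776422]
d [0.0005 0.0008 0.0675] len 0.068 w [ 0.0008 -0.0001  0.0025]
```

View pics/wrist8.png

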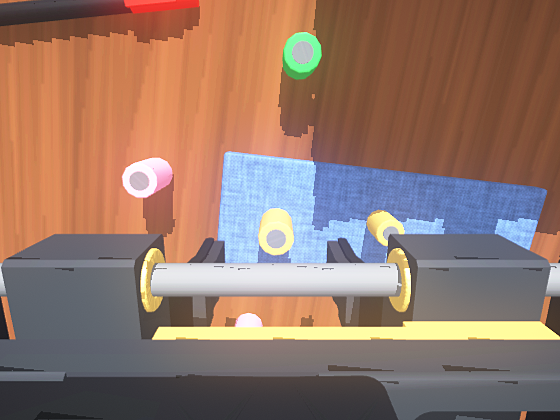

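```bash
python3 -c "
from h import *
print(onz(load('wrist8.png'),276,239,.046))"
```

```text
[ 0.47958926 -0.328877    0.046     ]
```

Request:
send_rows --steps '[[[0,0,0.015],[0,0,0.002],0.05],[[0,0,0.03],[0,0,0.002],0.05],[[0,0,0.045],[0,0,0.002],0.05],[[0,0,0.058],[0,0,0.002],0.05],[[0,0,0.06],[0,0,0.002],0.05]]'

```text
time_s: 13.98
tool_pos: [0.4774, -0.3262, 0.0213]
tool_rot: [-179.9, 0.1, 8.4]
force: [-0.3, 0.5, -0.3]
grip_width: 0.0498
```

Request:
send_rows --steps '[[[0,0,0.001],[0,0,0],0.05],[[0,0,0.003],[0,0,0],0.045],[[0,0,0.003],[0,0,0],0.04],[[0,0,0.003],[0,0,0],0.035],[[0,0,0.003],[0,0,0],0.033]]' --grip_force 15

```text
time_s: 14.4
tool_pos: [0.4785, -0.3272, 0.0203]
tool_rot: [180.0, -0.0, 8.4]
force: [0.6, -0.2, -0.1]
grip_width: 0.0364
```

```bash
python3 -c "
from h import *
go(.4793,-.328,.016,8.4)"
```

```text
d [0.0007 0.0009 0.0043] len 0.004 w [ 0.0006 -0.0001  0.0004]
```

Request:
send_rows --steps '[[[0.0005,0.001,0.002],[0,0,0],0.034],[[0.001,0.001,0.004],[0,0,0],0.033],[[0.001,0.001,0.004],[0,0,0],0.03],[[0.001,0.001,0.004],[0,0,0],0.025],[[0.001,0.001,0.004],[0,0,0],0.015]]'

```text
time_s: 14.82
tool_pos: [0.4791, -0.3277, 0.0155]
tool_rot: [-180.0, 0.1, 8.4]
force: [-0.0, -0.7, -0.3]
grip_width: 0.0242
```

Request:
send_rows --steps '[[[0,0,0],[0,0,0],0.015],[[0,0,0],[0,0,0],0.015],[[0,0,0],[0,0,0],0.015],[[0,0,0],[0,0,0],0.015],[[0,0,0],[0,0,0],0.015]]'

```text
time_s: 15.23
tool_pos: [0.4791, -0.3277, 0.0156]
tool_rot: [-180.0, 0.1, 8.4]
force: [-0.6, 0.4, -1.1]
grip_width: 0.0214
```

Request:
send_rows --steps '[[[0,0,-0.01],[0,0,0],0.015],[[0,0,-0.03],[0,0,0],0.015],[[0,0,-0.06],[0,0,0],0.015],[[0,0,-0.1],[0,0,0],0.015],[[0,0,-0.14],[0,0,0],0.015]]'

```text
time_s: 15.65
tool_pos: [0.4783, -0.3274, 0.1571]
tool_rot: [-180.0, 0.1, 8.4]
force: [1.1, -0.6, -0.9]
grip_width: 0.0216
```

Request:
send_rows --steps '[[[0,0,-0.035],[0,0,0],0.015],[[0,0,-0.07],[0,0,0],0.015],[[0.02,-0.015,-0.09],[0,0,0],0.015],[[0.045,-0.04,-0.092],[0,0,0],0.015],[[0.07,-0.065,-0.092],[0,0,0],0.015]]'

```text
time_s: 16.07
tool_pos: [0.54, -0.2542, 0.2512]
tool_rot: [179.9, -0.2, 8.2]
force: [1.4, 0.2, -0.7]
grip_width: 0.0215
```

```bash
python3 -c "
from h import *
o=env.get_obs();print(o['qpos'].round(1),o['tool_pos'],o['tool_rot'],o['force'],o['grip_width'])
go(*bal(0,-.077),.25,8.45)"
```

```text
[-11.6  12.7  40.4  90.2  -8.4  79.9  37.8] [ 0.5400078  -0.25421872  0.25115396] [179.89210814  -0.24855944   8.20628504] [ 1.3770258   0.16166775 -0.74186511] 0.02149293725854425
d [ 0.0692 -0.2376  0.001 ] len 0.247 w [ 0.0019 -0.0043 -0.0043]
```

Request:
send_rows --steps '[[[0.015,-0.035,0],[0,0,0],0.015],[[0.03,-0.07,0],[0,0,0],0.015],[[0.045,-0.105,0],[0,0,0],0.015],[[0.056,-0.14,0],[0,0,0],0.015],[[0.066,-0.175,0],[0,0,0],0.015]]'

```text
time_s: 16.48
tool_pos: [0.5788, -0.0686, 0.2482]
tool_rot: [180.0, 0.0, 8.4]
force: [0.5, 0.1, -1.0]
grip_width: 0.0217
```

Request:
send_rows --steps '[[[0.001,-0.03,0],[0,0,0],0.015],[[0.002,-0.05,0],[0,0,0],0.015],[[0.002,-0.06,0],[0,0,0],0.015],[[0.002,-0.062,0],[0,0,0],0.015],[[0.002,-0.062,0],[0,0,0],0.015]]'

```text
time_s: 16.9
tool_pos: [0.5716, -0.0094, 0.2479]
tool_rot: [180.0, 0.0, 8.4]
force: [-0.8, -0.7, -0.5]
grip_width: 0.0213
```

Request:
send_rows --steps '[[[0,0,0.01],[0,0,0],0.015],[[0,0,0.02],[0,0,0],0.015],[[0,0,0.02],[0,0,0],0.015],[[0,0,0.02],[0,0,0],0.015],[[0,0,0.02],[0,0,0],0.015]]'

```text
time_s: 17.32
tool_pos: [0.5715, -0.0096, 0.2272]
tool_rot: [180.0, 0.1, 8.3]
force: [-0.3, -0.6, -1.2]
grip_width: 0.0215
```

```bash
python3 -c "
from h import *
r=snap('wrist','wrist9.png')
o=env.get_obs();print(o['qpos'].round(1),o['tool_pos'],o['tool_rot'],o['force'],o['grip_width'])
go(*bal(0,-.077),.1256,8.45)"
```

```text
[-29.7   9.2  31.4  95.2  -4.9  77.   10.9] [ 0.57172468 -0.0093884   0.22752353] [1.79991380e+02 5.45580209e-02 8.36746497e+00] [ 0.49213866  1.09832246 -0.20037661] 0.021481811491150967
d [0.003  0.0002 0.1019] len 0.102 w [ 0.0001  0.001  -0.0014]
```

View pics/wrist9.png

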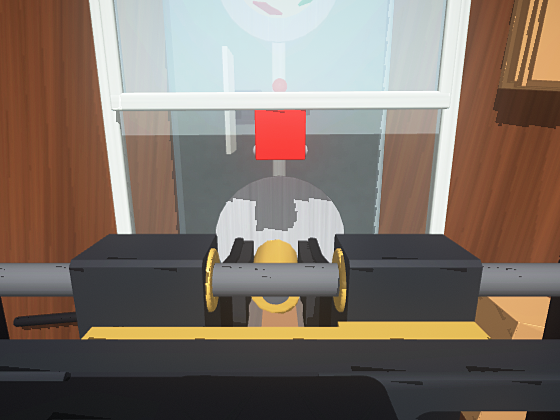

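Request:
send_rows --steps '[[[0.001,0,0.02],[0,0,0],0.015],[[0.002,0,0.04],[0,0,0],0.015],[[0.003,0,0.06],[0,0,0],0.015],[[0.003,0,0.08],[0,0,0],0.015],[[0.003,0,0.088],[0,0,0],0.015]]'

```text
time_s: 17.78
tool_pos: [0.5732, -0.0084, 0.1371]
tool_rot: [-180.0, 0.2, 8.4]
force: [-1.0, 0.1, -2.2]
grip_width: 0.0214
```

Request:
send_rows --steps '[[[0,0,0],[0,0,0],0.015],[[0,0,0.002],[0,0,0],0.015],[[0,0,0.004],[0,0,0],0.015],[[0,0,0.006],[0,0,0],0.015],[[0,0,0.006],[0,0,0],0.015]]'

```text
time_s: 18.2
tool_pos: [0.5749, -0.0083, 0.1341]
tool_rot: [-180.0, -0.0, 8.4]
force: [0.4, -0.0, -1.4]
grip_width: 0.0213
```

Request:
send_rows --steps '[[[0,0,0],[0,0,0],0.015],[[0,0,0.0],[0,0,0],0.015],[[0,0,0.002],[0,0,0],0.015],[[0,0,0.003],[0,0,0],0.015],[[0,0,0.003],[0,0,0],0.015]]'

```text
time_s: 18.62
tool_pos: [0.5743, -0.0083, 0.1302]
tool_rot: [-180.0, 0.1, 8.4]
force: [0.5, -0.0, -1.3]
grip_width: 0.0216
```

```bash
python3 -c "
from h import *
o=env.get_obs();print(o['tool_pos'],o['tool_rot'],o['force'],o['grip_width'])
go(*bal(0,-.077),.1256,8.45)"
```

```text
[ 0.57429702 -0.00829825  0.13023214] [-1.79994008e+02  7.93635411e-02  8.42482016e+00] [ 0.46101484 -0.01231878 -1.3355089 ] 0.021611281663799452
d [0.0002 0.0009 0.0046] len 0.005 w [-0.0001  0.0014 -0.0004]
```

Request:
send_rows --steps '[[[0,0.001,0.001],[0,0.001,0],0.015],[[0,0.001,0.002],[0,0.001,0],0.015],[[0,0.001,0.003],[0,0.001,0],0.015],[[0,0.001,0.003],[0,0.001,0],0.015],[[0,0.001,0.003],[0,0.001,0],0.015]]'

```text
time_s: 19.03
tool_pos: [0.5746, -0.0093, 0.1274]
tool_rot: [-180.0, 0.0, 8.4]
force: [0.5, -0.2, -0.4]
grip_width: 0.0218
```

Request:
send_rows --steps '[[[0,0,0.0005],[0,0,0],0.015],[[0,0,0.001],[0,0,0],0.015],[[0,0,0.001],[0,0,0],0.015],[[0,0,0.001],[0,0,0],0.015],[[0,0,0.001],[0,0,0],0.015]]'

```text
time_s: 19.45
tool_pos: [0.5746, -0.0093, 0.1265]
tool_rot: [-180.0, -0.0, 8.4]
force: [-0.5, 0.3, -1.0]
grip_width: 0.0218
```

Request:
send_rows --steps '[[[0,0,0.0005],[0,0,0],0.015],[[0,0,0.001],[0,0,0],0.015],[[0,0,0.001],[0,0,0],0.015],[[0,0,0.001],[0,0,0],0.015],[[0,0,0.001],[0,0,0],0.015]]'

```text
time_s: 19.87
tool_pos: [0.5747, -0.0093, 0.1255]
tool_rot: [-180.0, -0.0, 8.4]
force: [-0.8, 0.0, -0.1]
grip_width: 0.0215
```

```bash
python3 -c "
from h import *
r=snap('scene','scene10.png')
a=cv2.imread('pics/scene10.png');cv2.imwrite('pics/scene10c.png',cv2.resize(a[150:270,270:400],None,fx=4.5,fy=4.5))
for i in range(3):
  o=env.get_obs();print(o['tool_pos'],o['tool_rot'],o['force'])
"
```

```text
[ 0.57469062 -0.00929069  0.12555931] [-1.79995684e+02 -8.57894702e-03  8.42474495e+00] [ 0.12740932  0.23271419 -0.215733  ]
[ 0.57469062 -0.00929069  0.12555931] [-1.79995684e+02 -8.57894702e-03  8.42474495e+00] [ 0.12740932  0.23271419 -0.215733  ]
[ 0.57469062 -0.00929069  0.12555931] [-1.79995684e+02 -8.57894702e-03  8.42474495e+00] [ 0.12740932  0.23271419 -0.215733  ]
```

View pics/scene10c.png

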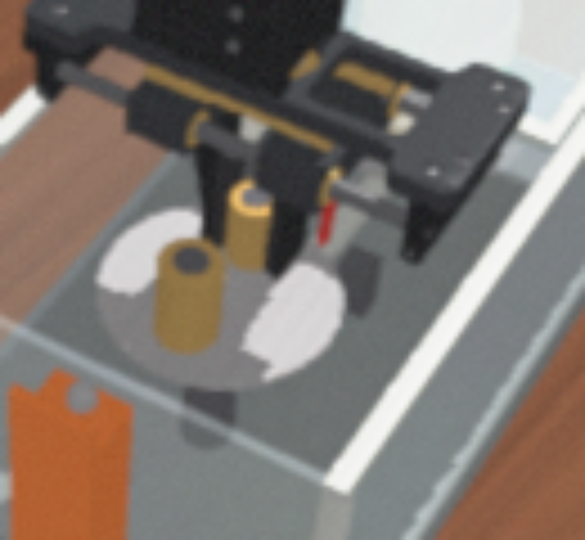

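Request:
send_rows --steps '[[[0,0,0.001],[0,0,0],0.015],[[0,0,0.002],[0,0,0],0.015],[[0,0,0.003],[0,0,0],0.015],[[0,0,0.004],[0,0,0],0.015],[[0,0,0.004],[0,0,0],0.015]]'

```text
time_s: 20.33
tool_pos: [0.5746, -0.0093, 0.1212]
tool_rot: [-180.0, 0.0, 8.4]
force: [1.0, -0.3, -1.0]
grip_width: 0.0213
```

Request:
send_rows --steps '[[[0,0,0.001],[0,0,0],0.015],[[0,0,0.002],[0,0,0],0.015],[[0,0,0.003],[0,0,0],0.015],[[0,0,0.004],[0,0,0],0.015],[[0,0,0.004],[0,0,0],0.015]]'

```text
time_s: 20.75
tool_pos: [0.5746, -0.0093, 0.1173]
tool_rot: [-180.0, 0.0, 8.4]
force: [-0.6, 0.8, -0.2]
grip_width: 0.0214
```

Request:
send_rows --steps '[[[0,0,0.001],[0,0,0],0.015],[[0,0,0.002],[0,0,0],0.015],[[0,0,0.002],[0,0,0],0.015],[[0,0,0.002],[0,0,0],0.015],[[0,0,0.002],[0,0,0],0.015]]'

```text
time_s: 21.17
tool_pos: [0.5746, -0.0093, 0.1155]
tool_rot: [-180.0, -0.0, 8.4]
force: [-0.9, 0.6, -0.2]
grip_width: 0.0215
```

```bash
python3 -c "
from h import *
r=snap('scene','scene11.png')
a=cv2.imread('pics/scene11.png');cv2.imwrite('pics/scene11c.png',cv2.resize(a[150:270,270:400],None,fx=4.5,fy=4.5))
o=env.get_obs();print(o['tool_pos'],o['tool_rot'],o['force'])
"
```

```text
[ 0.57459958 -0.0093119   0.11551975] [-1.79996141e+02  3.47483541e-03  8.42317655e+00] [-0.54803251 -1.15954496 -0.35646667]
```

View pics/scene11c.png

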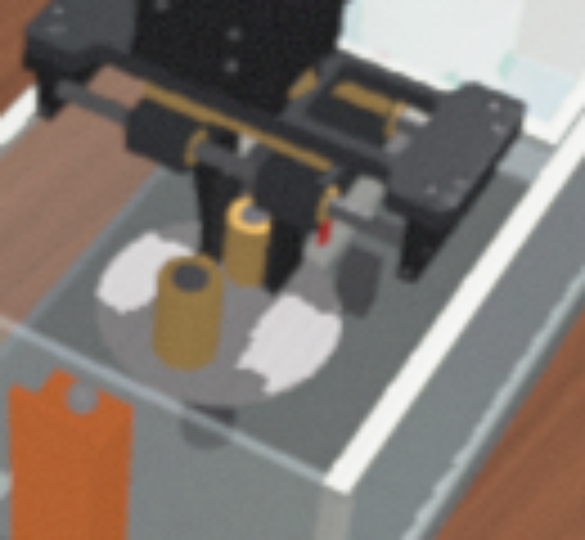

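Request:
send_rows --steps '[[[0,0,0],[0,0,0],0.022],[[0,0,0],[0,0,0],0.024],[[0,0,0],[0,0,0],0.027],[[0,0,0],[0,0,0],0.032],[[0,0,0],[0,0,0],0.038]]'

```text
time_s: 21.63
tool_pos: [0.5748, -0.0093, 0.1156]
tool_rot: [-180.0, -0.0, 8.4]
force: [-0.0, 0.5, 1.2]
grip_width: 0.0322
```

Request:
send_rows --steps '[[[0,0,0],[0,0,0],0.043],[[0,0,0],[0,0,0],0.046],[[0,0,0],[0,0,0],0.046],[[0,0,-0.003],[0,0,0],0.046],[[0,0,-0.01],[0,0,0],0.046]]'

```text
time_s: 22.05
tool_pos: [0.5739, -0.0093, 0.125]
tool_rot: [-180.0, 0.1, 8.4]
force: [-0.4, -0.5, -0.7]
grip_width: 0.0457
```

Request:
send_rows --steps '[[[0,0,-0.02],[0,0,0],0.046],[[0,0,-0.045],[0,0,0],0.046],[[0,0,-0.08],[0,0,0],0.046],[[0,0,-0.12],[0,0,0],0.046],[[0,0,-0.15],[0,0,0],0.046]]'

```text
time_s: 22.47
tool_pos: [0.5751, -0.0096, 0.2794]
tool_rot: [-180.0, -0.2, 8.4]
force: [1.2, -0.1, 0.2]
grip_width: 0.0461
```

Request:
send_rows --steps '[[[0,-0.03,-0.02],[0,0,0],0.02],[[0,-0.065,-0.03],[0,0,0],0],[[0,-0.1,-0.03],[0,0,0],0],[[0,-0.135,-0.03],[0,0,0],0],[[0,-0.17,-0.03],[0,0,0],0]]'

```text
time_s: 22.88
tool_pos: [0.5495, 0.1603, 0.3069]
tool_rot: [-180.0, -0.1, 8.4]
force: [0.7, 0.3, -0.5]
grip_width: 0.0205
```

```bash
python3 -c "
from h import *
r=snap('scene','scene12.png')
a=cv2.imread('pics/scene12.png');cv2.imwrite('pics/scene12c.png',cv2.resize(a[130:270,260:400],None,fx=4.2,fy=4.2,interpolation=cv2.INTER_CUBIC))
snap('top','top12.png')
a=cv2.imread('pics/top12.png');cv2.imwrite('pics/top12c.png',cv2.resize(a[110:260,90:330],None,fx=3.3,fy=3.3,interpolation=cv2.INTER_CUBIC))
o=env.get_obs();print(o['qpos'].round(1),o['tool_pos'],o['tool_rot'],o['force'])
"
```

```text
[-41.1   7.4  24.1  87.7  -3.2  85.6  -7.8] [0.5477065  0.16729031 0.30572118] [-1.79780250e+02  1.76080605e-02  9.08533998e+00] [0.05661355 0.71300844 0.05839653]
```

View pics/scene12c.png

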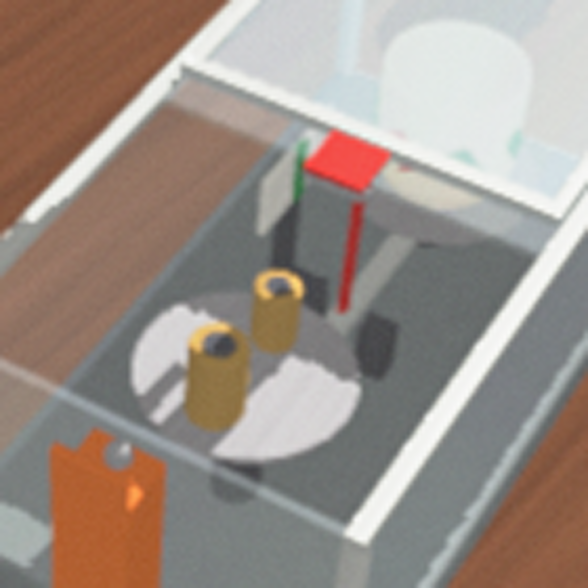

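View pics/top12c.png

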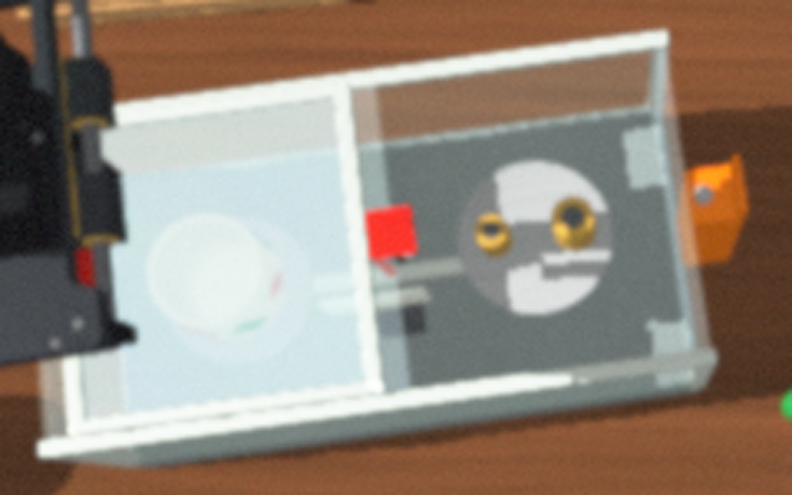

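```bash
cat >> h.py <<'E'
def tri(r1,p1,r2,p2):
    o1,w1=ray(r1,*p1);o2,w2=ray(r2,*p2)
    A=np.c_[w1,-w2]; t=np.linalg.lstsq(A,o2-o1,rcond=None)[0]
    a=o1+w1*t[0];b=o2+w2*t[1]; return (a+b)/2,np.linalg.norm(a-b)
E
python3 -c "
from h import *
s=load('scene12.png');t=load('top12.png')
f=lambda x,y:(90+x/3.3-.35,110+y/3.3-.35)
g=lambda x,y:(260+x/4.2-.4,130+y/4.2-.4)
print(tri(s,g(219,344),t,f(575,221)))
print(tri(s,g(278,287),t,f(492,233)))
# start pan & pan now: centre
print('pan',tri(s,g(246,377),t,f(536,237)))
h=lambda x,y:(230+x/2.6-.3,80+y/2.6-.3)
print('pan0',tri(load('scene0.png'),h(231,352),load('top0.png'),f(534,234)))
go(*bal(0,.25),.30,98.4)
go(*bal(0,.25),.30,8.4)
"
```

```text
(array([ 0.58100459, -0.06464429,  0.15299589]), np.float64(0.0025291263658336802))
(array([ 0.57416074, -0.01182247,  0.14373959]), np.float64(0.0008622638714867224))
pan (array([ 0.57953365, -0.03762026,  0.10861423]), np.float64(0.0001451407650694875))
pan0 (array([ 0.57903418, -0.03708461,  0.11989708]), np.float64(0.00025823410616844766))
d [ 0.0023 -0.1485  0.0063] len 0.149 w [-0.0033 -0.0027 -1.5588]
d [ 0.0023 -0.1485  0.0063] len 0.149 w [-0.0038  0.0003  0.012 ]
```

```bash
python3 -c "
from h import *
go(*bal(0,.207),.26,8.45)
o=env.get_obs(); print(o['tool_rot'],o['joint_velocities'].round(1))
"
```

```text
d [ 0.0019 -0.1053  0.0461] len 0.115 w [-0.0038  0.0003  0.0111]
[-1.79780250e+02  1.76080605e-02  9.08533998e+00] [ 2.6 -0.6  4.7  0.8  3.5  0.4  2.8]
```

Request:
send_rows --steps '[[[0,-0.03,0],[0,0,0],0],[[0,-0.06,0],[0,0,0],0],[[0,-0.09,0.0],[0,0,0],0],[[0,-0.102,0.0],[0,0,0],0],[[0,-0.105,0.02],[0,0,0],0]]'

```text
time_s: 23.4
tool_pos: [0.5351, 0.2671, 0.2893]
tool_rot: [-179.8, -0.4, 8.7]
force: [-0.3, -0.9, 0.0]
grip_width: 0.0006
```

Request:
send_rows --steps '[[[0,0,0.01],[0,0,0],0],[[0,0,0.02],[0,0,0],0],[[0,0,0.02],[0,0,0],0],[[0,0,0.02],[0,0,0],0],[[0,0,0.02],[0,0,0],0]]'

```text
time_s: 23.82
tool_pos: [0.535, 0.2617, 0.2663]
tool_rot: [-180.0, -0.1, 8.3]
force: [0.6, -0.1, -0.3]
grip_width: 0.0006
```

```bash
python3 -c "
from h import *
r=snap('wrist','wrist13.png')
go(*bal(0,.207),.193,8.45)
o=env.get_obs(); print(o['tool_pos'],o['tool_rot'],o['joint_velocities'].round(1),o['force'])
snap('scene','scene13.png')
"
```

```text
d [-0.0008 -0.0099  0.0735] len 0.074 w [-0.0006 -0.0015 -0.0018]
[0.53504301 0.26205547 0.26653698] [-1.79967816e+02 -8.39244477e-02  8.34853583e+00] [-0.2 -0.1 -0.2 -0.3 -0.   0.  -0.1] [ 0.11882128 -0.36864463  0.30489023]
```

View pics/wrist13.png

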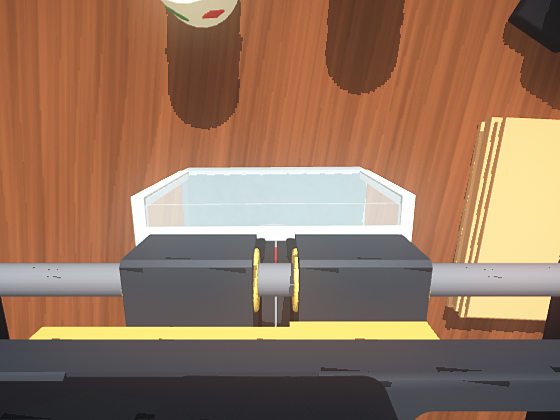

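View pics/scene13.png

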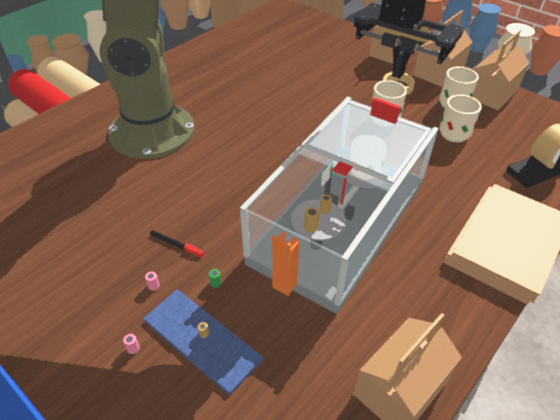

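```bash
python3 -c "
from h import *
r=load('wrist13.png')
a=np.radians(YAW)
for p,z in [((275,227),.177),((275,239),.177),((275,204),.0),((134,195),.17),((413,195),.17)]:
  q=onz(r,*p,z)[:2]-C; print(p,q@[np.cos(a),np.sin(a)],q@[-np.sin(a),np.cos(a)])
q=np.array([.53504,.26206])-C;print(q@[np.cos(a),np.sin(a)],q@[-np.sin(a),np.cos(a)])
print(proj(r,[*bal(0,.171),.219]))
"
python3 - <<'E'
import cv2
a=cv2.imread('pics/wrist13.png');cv2.imwrite('pics/w13c.png',cv2.resize(a[160:340,200:350],None,fx=4,fy=3.3))
E
```

```text
(275, 227) 0.0012224921420746597 0.18605423078108307
(275, 239) 0.0011994165970855564 0.17659251862880213
(275, 204) 0.0012130555545867248 0.16154654749781613
(134, 195) -0.10457893573748181 0.20927629082392762
(413, 195) 0.10499569899507805 0.20876118649197195
0.0007101176994847164 0.19709522300870938
(np.float64(273.1733007695286), np.float64(268.7185728395434))
```

View pics/w13c.png

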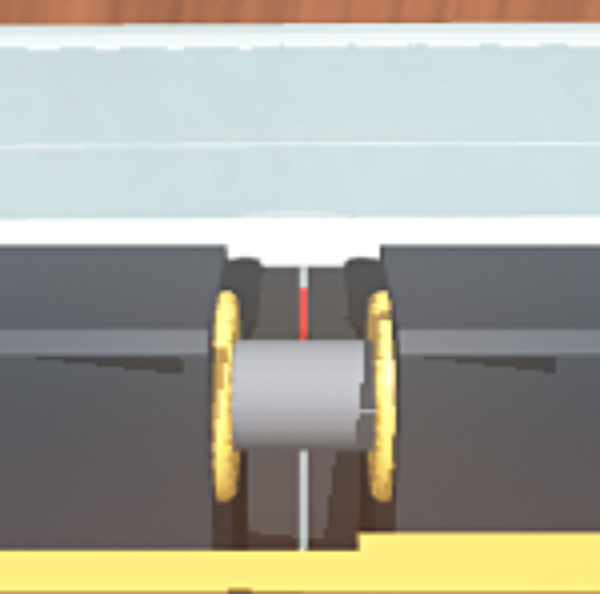

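Request:
send_rows --steps '[[[-0.001,-0.005,0.0],[0,0,0],0],[[-0.001,-0.009,0.015],[0,0,0],0],[[-0.001,-0.009,0.035],[0,0,0],0],[[-0.001,-0.009,0.055],[0,0,0],0],[[-0.001,-0.009,0.07],[0,0,0],0]]'

```text
time_s: 24.33
tool_pos: [0.5315, 0.2719, 0.1944]
tool_rot: [-180.0, 0.0, 8.5]
force: [0.3, -0.4, -0.2]
grip_width: 0.0004
```

Request:
send_rows --steps '[[[0,0,0],[0,0,0],0],[[0,0,0],[0,0,0],0],[[0,0,0],[0,0,0],0],[[0,0.004,0],[0,0,0],0],[[0,0.008,0],[0,0,0],0]]'

```text
time_s: 24.75
tool_pos: [0.5339, 0.2638, 0.1969]
tool_rot: [-179.9, -0.1, 8.5]
force: [0.3, 0.0, -0.2]
grip_width: 0.0002
```

```bash
python3 -c "
from h import *
o=env.get_obs(); print(o['qpos'].round(1),o['tool_pos'],o['tool_rot'],o['force'])
go(*bal(0,.18),.193,8.45)
snap('scene','scene14.png')
a=cv2.imread('pics/scene14.png');cv2.imwrite('pics/scene14c.png',cv2.resize(a[40:200,300:470],None,fx=3.5,fy=3.5))
"
```

```text
[-46.2  12.6  20.2  94.1  -4.5  73.9 -16.8] [0.53389596 0.26384012 0.19692426] [-1.79946076e+02 -1.21837505e-01  8.45518724e+00] [ 0.26116258  0.01427198 -0.1559099 ]
d [0.0001 0.019  0.0039] len 0.019 w [-0.0009 -0.0021  0.0001]
```

View pics/scene14c.png

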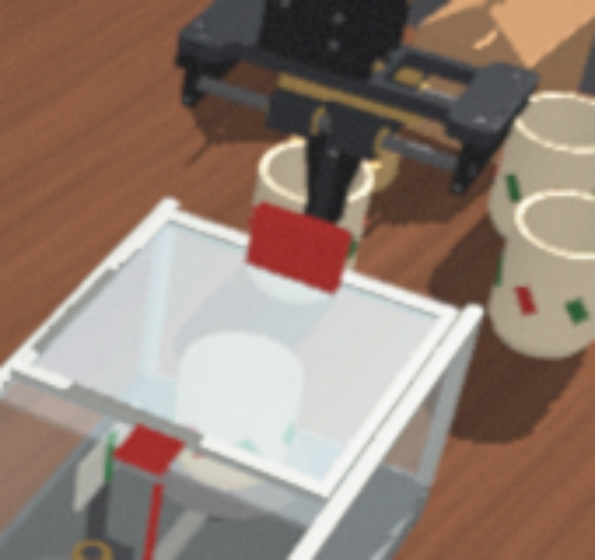

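Request:
send_rows --steps '[[[0,0.004,0.002],[0,0,0],0],[[0,0.008,0.003],[0,0,0],0],[[0,0.013,0.003],[0,0,0],0],[[0,0.019,0.003],[0,0,0],0],[[0,0.026,0.003],[0,0,0],0]]'

```text
time_s: 25.22
tool_pos: [0.5369, 0.238, 0.1924]
tool_rot: [-179.9, 0.0, 8.5]
force: [-0.1, 1.3, -1.2]
grip_width: 0.0008
```

Request:
send_rows --steps '[[[0,0.008,0],[0,0,0],0],[[0,0.016,0],[0,0,0],0],[[0,0.024,0],[0,0,0],0],[[0,0.032,0],[0,0,0],0],[[0,0.04,0],[0,0,0],0]]'

```text
time_s: 25.63
tool_pos: [0.543, 0.1974, 0.1925]
tool_rot: [-180.0, -0.0, 8.4]
force: [-0.2, 0.8, -0.4]
grip_width: 0.0005
```

Request:
send_rows --steps '[[[0,0.008,0],[0,0,0],0],[[0,0.016,0],[0,0,0],0],[[0,0.024,0],[0,0,0],0],[[0,0.032,0],[0,0,0],0],[[0,0.04,0],[0,0,0],0]]'

```text
time_s: 26.05
tool_pos: [0.5489, 0.1579, 0.1926]
tool_rot: [-180.0, -0.0, 8.4]
force: [-0.3, 1.7, -0.6]
grip_width: 0.0004
```

```bash
python3 -c "
from h import *
o=env.get_obs(); print(o['qpos'].round(1),o['tool_pos'],o['tool_rot'],o['force'])
a=np.radians(YAW);q=o['tool_pos'][:2]-C;print(q@[np.cos(a),np.sin(a)],q@[-np.sin(a),np.cos(a)])
snap('scene','scene15.png')
a=cv2.imread('pics/scene15.png');cv2.imwrite('pics/scene15c.png',cv2.resize(a[80:310,230:450],None,fx=2.6,fy=2.6))
"
```

```text
[-40.   10.   23.9  97.9  -4.2  73.   -6.7] [0.5489491  0.15792493 0.19258627] [-1.79995035e+02 -1.86697333e-02  8.42374911e+00] [-0.34901769  1.73126739 -0.56718942]
-0.0008340369614350598 0.09204670060733675
```

View pics/scene15c.png

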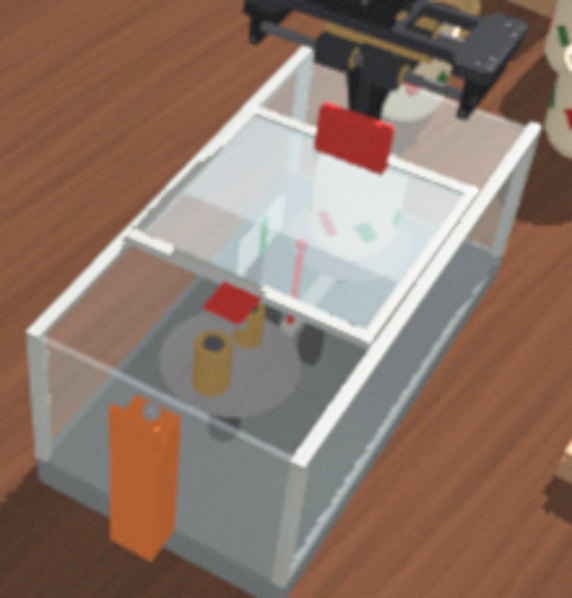

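Request:
send_rows --steps '[[[0,0.008,0],[0,0,0],0],[[0,0.016,0],[0,0,0],0],[[0,0.024,0],[0,0,0],0],[[0,0.032,0],[0,0,0],0],[[0,0.04,0],[0,0,0],0]]'

```text
time_s: 26.52
tool_pos: [0.5549, 0.1183, 0.1927]
tool_rot: [-180.0, -0.0, 8.4]
force: [1.3, 1.8, 0.5]
grip_width: -0.0002
```

Request:
send_rows --steps '[[[0,0.007,0],[0,0,0],0],[[0,0.014,0],[0,0,0],0],[[0,0.02,0],[0,0,0],0],[[0,0.026,0],[0,0,0],0],[[0,0.031,0],[0,0,0],0]]'

```text
time_s: 26.93
tool_pos: [0.5592, 0.0877, 0.1925]
tool_rot: [180.0, -0.0, 8.4]
force: [0.5, 0.6, -0.0]
grip_width: 0.0005
```

```bash
python3 -c "
from h import *
o=env.get_obs(); print(o['qpos'].round(1),o['tool_pos'],o['tool_rot'],o['force'])
a=np.radians(YAW);q=o['tool_pos'][:2]-C;print(q@[np.cos(a),np.sin(a)],q@[-np.sin(a),np.cos(a)])
snap('scene','scene16.png')
a=cv2.imread('pics/scene16.png');cv2.imwrite('pics/scene16c.png',cv2.resize(a[80:310,230:450],None,fx=2.6,fy=2.6))
"
```

```text
[-35.5   9.4  26.7  98.7  -4.4  72.9   0.6] [0.55923051 0.08773418 0.19253244] [ 1.79996618e+02 -1.15259335e-03  8.41175756e+00] [ 0.49055426  0.60364855 -0.00071031]
-0.0009785034666534211 0.021107100371867086
```

View pics/scene16c.png

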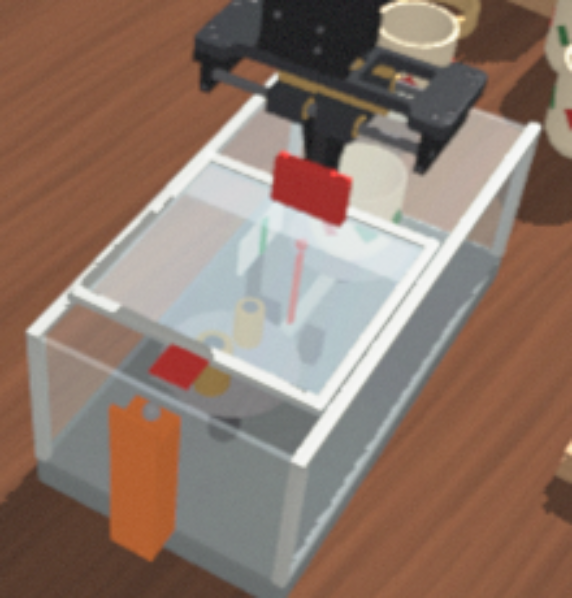

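```bash
python3 -c "
from h import *
s=load('scene16.png');a=np.radians(YAW)
h=lambda x,y:(230+x/2.6-.3,80+y/2.6-.3)
for p,z in [((165,378),.177),((180,387),.177),((151,371),.177),((151,411),.178),((117,404),.18)]:
  q=onz(s,*h(*p),z)[:2]-C; print(p,q@[np.cos(a),np.sin(a)],q@[-np.sin(a),np.cos(a)])
"
```

```text
(165, 378) -0.0011246704106932862 -0.19668745864210282
(180, 387) 0.011210429837773737 -0.19794992818653914
(151, 371) -0.012115466939681067 -0.19654266006176388
(151, 411) 0.006748882145733923 -0.22635328464022678
(117, 404) -0.013779705103348777 -0.23486068085148024
```

Request:
send_rows --steps '[[[0,0.004,0],[0,0,0],0],[[0,0.008,0],[0,0,0],0],[[0,0.012,0],[0,0,0],0],[[0,0.015,0],[0,0,0],0],[[0,0.018,0],[0,0,0],0]]'

```text
time_s: 27.4
tool_pos: [0.5615, 0.0714, 0.1925]
tool_rot: [-179.9, 0.0, 8.4]
force: [-0.9, 6.9, 0.9]
grip_width: 0.0004
```

Request:
send_rows --steps '[[[0,0.002,0],[0,0,0],0],[[0,0.004,0],[0,0,0],0],[[0,0.006,0],[0,0,0],0],[[0,0.008,0],[0,0,0],0],[[0,0.01,0],[0,0,0],0]]'

```text
time_s: 27.82
tool_pos: [0.5616, 0.0704, 0.1926]
tool_rot: [-179.3, 0.1, 8.8]
force: [-4.1, 20.5, 2.3]
grip_width: 0.0005
```

```bash
python3 -c "
from h import *
o=env.get_obs(); print(o['tool_pos'],o['tool_rot'],o['force'])
snap('scene','scene17.png')
a=cv2.imread('pics/scene17.png');cv2.imwrite('pics/scene17c.png',cv2.resize(a[80:310,230:450],None,fx=2.6,fy=2.6))
"
```

```text
[0.56162881 0.07040799 0.19258381] [-1.79288509e+02  5.39378738e-02  8.81875564e+00] [-4.11237173 20.52822345  2.31714478]
```

View pics/scene17c.png

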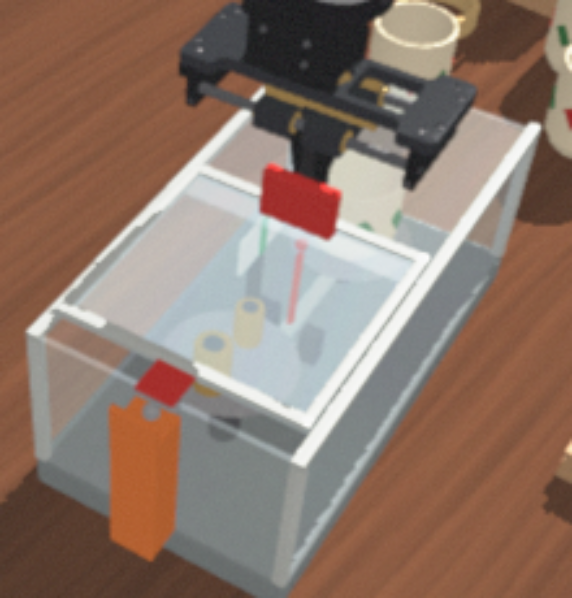

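```bash
python3 -c "
from h import *
a=cv2.imread('pics/scene17.png');cv2.imwrite('pics/scene17d.png',cv2.resize(a[200:270,250:350],None,fx=7,fy=7,interpolation=cv2.INTER_CUBIC))
snap('top','top17.png')
a=cv2.imread('pics/top17.png');cv2.imwrite('pics/top17c.png',cv2.resize(a[110:260,120:330],None,fx=3.7,fy=3.7,interpolation=cv2.INTER_CUBIC))
o=env.get_obs(); print(o['tool_pos'],o['force'],o['wrist_torque'],o['grip_width'])
"
```

```text
[0.56162355 0.07040851 0.19256067] [-3.82903425 16.77351553  2.62771512] [ 3.43063416  0.88556077 -0.03993399] 0.00025209941928382683
```

View pics/scene17d.png

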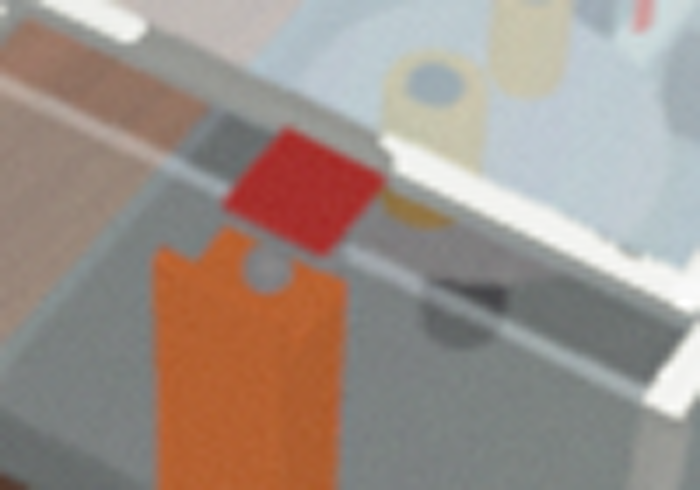

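View pics/top17c.png

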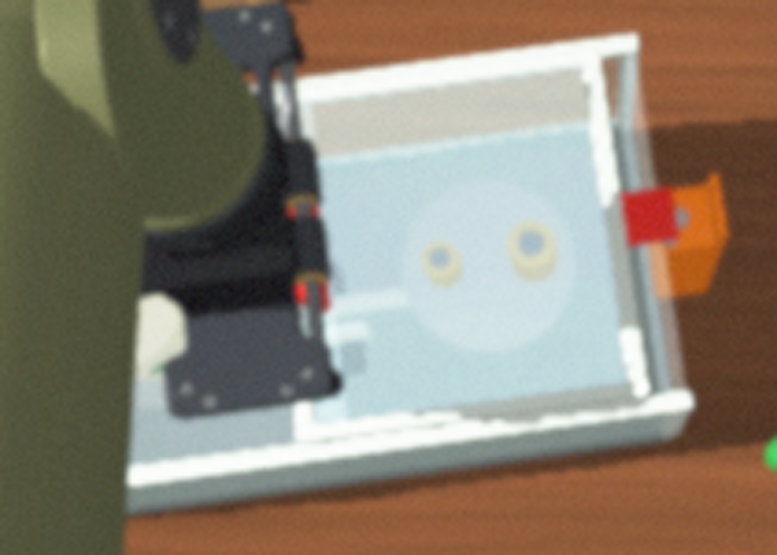

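Request:
send_rows --steps '[[[0,0.001,0],[0,0,0],0],[[0,0.002,0],[0,0,0],0],[[0,0.003,0],[0,0,0],0],[[0,0.003,0],[0,0,0],0],[[0,0.003,0],[0,0,0],0]]'

```text
time_s: 28.33
tool_pos: [0.5616, 0.0702, 0.1926]
tool_rot: [-179.1, 0.1, 9.0]
force: [-5.6, 21.7, 2.3]
grip_width: 0.0004
```

```bash
python3 -c "
from h import *
o=env.get_obs(); print(o['tool_pos'],o['tool_rot'],o['force'],o['wrist_torque'])
a=np.radians(YAW);q=o['tool_pos'][:2]-C;print(q@[np.cos(a),np.sin(a)],q@[-np.sin(a),np.cos(a)])
snap('scene','scene18.png')
a=cv2.imread('pics/scene18.png');cv2.imwrite('pics/scene18d.png',cv2.resize(a[200:270,250:350],None,fx=7,fy=7,interpolation=cv2.INTER_CUBIC))
"
```

```text
[0.56160809 0.07024619 0.19259842] [-1.79134810e+02  7.14596613e-02  8.96876800e+00] [-5.59839732 21.67127842  2.33657397] [ 4.33402452  1.08262052 -0.06999181]
-0.0011965250114497673 0.0034595682133158117
```

View pics/scene18d.png

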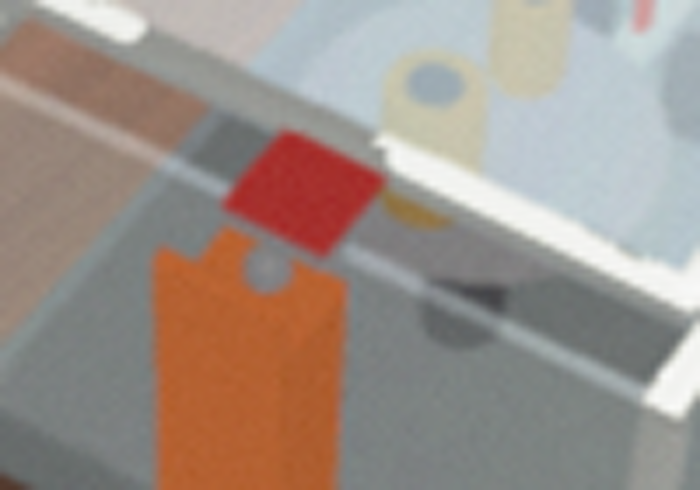

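Request:
send_rows --steps '[[[0,0.001,0],[0,0,0],0],[[0,0.002,0],[0,0,0],0],[[0,0.003,0],[0,0,0],0],[[0,0.004,0],[0,0,0],0],[[0,0.004,0],[0,0,0],0]]'

```text
time_s: 28.8
tool_pos: [0.564, 0.055, 0.1924]
tool_rot: [-179.9, 0.0, 8.5]
force: [0.1, 4.3, -0.2]
grip_width: 0.0007
```

```bash
python3 -c "
from h import *
o=env.get_obs(); print(o['tool_pos'],o['tool_rot'],o['force'],o['wrist_torque'],o['effort'].round(1))
a=cv2.imread('pics/scene18.png');cv2.imwrite('pics/scene18e.png',cv2.resize(a[60:200,290:430],None,fx=4.2,fy=4.2,interpolation=cv2.INTER_CUBIC))
"
```

```text
[0.56400534 0.05502956 0.19243415] [-1.79918268e+02  1.11745929e-02  8.49439383e+00] [ 0.05331634  4.30567845 -0.22684045] [0.81549152 0.15176901 0.11111613] [  2.2 -35.7   4.8 -30.3   1.5  -0.1  -0. ]
```

View pics/scene18e.png

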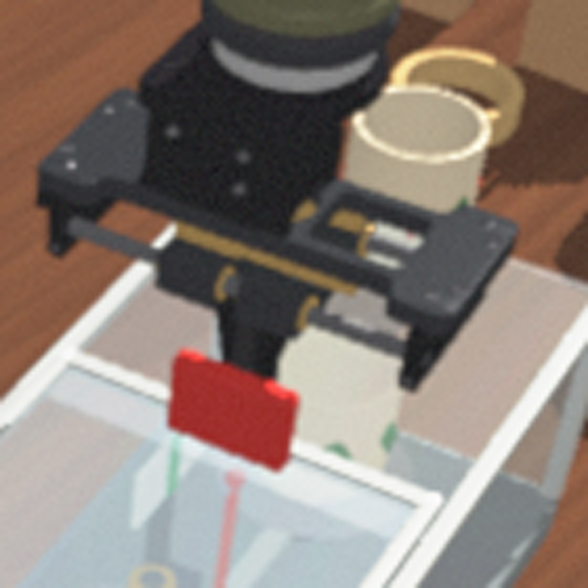

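```bash
python3 -c "
from h import *
snap('scene','scene19.png');snap('top','top19.png')
a=cv2.imread('pics/scene19.png');cv2.imwrite('pics/scene19d.png',cv2.resize(a[150:270,250:370],None,fx=4.8,fy=4.8,interpolation=cv2.INTER_CUBIC))
a=cv2.imread('pics/top19.png');cv2.imwrite('pics/top19c.png',cv2.resize(a[110:260,120:330],None,fx=3.7,fy=3.7,interpolation=cv2.INTER_CUBIC))
o=env.get_obs(); print(o['tool_pos'],o['force'])
"
```

```text
[0.5640147  0.05503537 0.19243298] [-0.62884587  6.25634718  1.20714389]
```

View pics/scene19d.png

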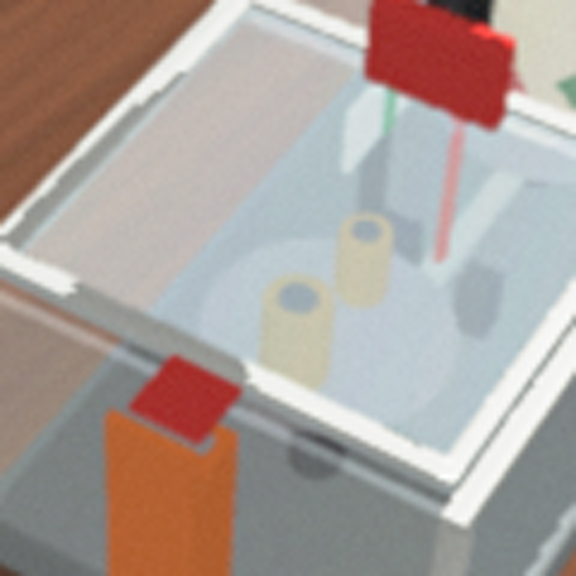

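View pics/top19c.png

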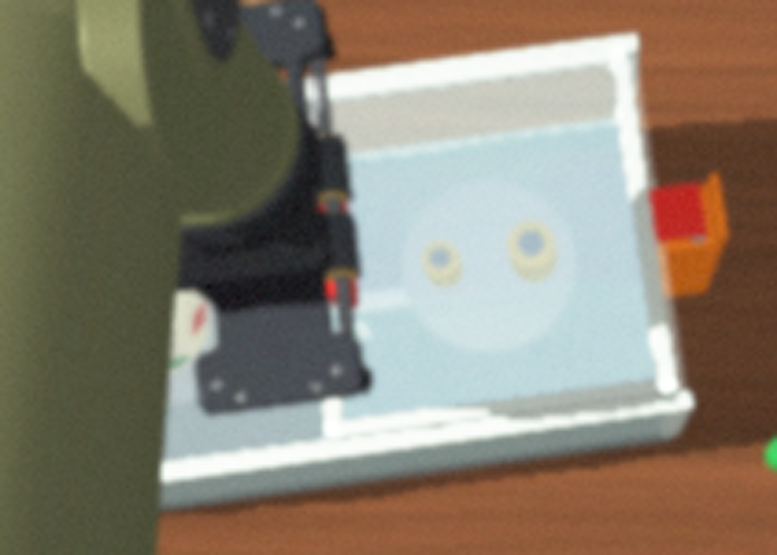

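Request:
send_rows --steps '[[[0,0.001,0],[0,0,0],0],[[0,0.002,0],[0,0,0],0],[[0,0.003,0],[0,0,0],0],[[0,0.004,0],[0,0,0],0],[[0,0.004,0],[0,0,0],0]]'

```text
time_s: 29.32
tool_pos: [0.564, 0.055, 0.1925]
tool_rot: [-179.6, 0.0, 8.6]
force: [-2.5, 11.8, 1.9]
grip_width: 0.0001
```

```bash
python3 -c "
from h import *
o=env.get_obs(); print(o['tool_pos'],o['force'])
"
```

```text
[0.56397438 0.05500161 0.1924717 ] [-2.49484513 11.80741004  1.87838462]
```

Request:
send_rows --steps '[[[0,-0.01,0],[0,0,0],0],[[0,-0.025,0],[0,0,0],0],[[0,-0.045,-0.01],[0,0,0],0],[[0,-0.06,-0.04],[0,0,0],0],[[0,-0.06,-0.08],[0,0,0],0]]'

```text
time_s: 29.73
tool_pos: [0.5535, 0.1114, 0.2698]
tool_rot: [179.9, 0.4, 8.6]
force: [1.2, 1.0, 0.1]
grip_width: 0.0001
```

Request:
send_rows --steps '[[[0,-0.03,-0.04],[0,0,0],0],[[0,-0.07,-0.06],[0,0,0],0],[[0,-0.11,-0.06],[0,0,0],0],[[0,-0.15,-0.06],[0,0,0],0],[[0,-0.18,-0.06],[0,0,0],0]]'

```text
time_s: 30.15
tool_pos: [0.5301, 0.2884, 0.3334]
tool_rot: [180.0, -0.1, 8.3]
force: [0.0, 0.5, -0.1]
grip_width: 0.001
```

Request:
send_rows --steps '[[[0,0,0],[0,0,0],0],[[0,0,0],[0,0,0],0],[[0,0,0],[0,0,0],0],[[0,0,0],[0,0,0],0],[[0,0,0],[0,0,0],0]]'

```text
time_s: 30.57
tool_pos: [0.5307, 0.2848, 0.3327]
tool_rot: [180.0, -0.0, 8.2]
force: [0.2, 0.2, -0.4]
grip_width: 0.0006
```

```bash
python3 -c "
from h import *
snap('scene','scene20.png');snap('top','top20.png')
a=cv2.imread('pics/scene20.png');cv2.imwrite('pics/scene20d.png',cv2.resize(a[120:270,250:400],None,fx=4,fy=4,interpolation=cv2.INTER_CUBIC))
a=cv2.imread('pics/top20.png');cv2.imwrite('pics/top20c.png',cv2.resize(a[110:260,120:330],None,fx=3.7,fy=3.7,interpolation=cv2.INTER_CUBIC))
o=env.get_obs(); print(o['tool_pos'],o['force'])
"
```

```text
[0.53037983 0.28560566 0.33279209] [-0.61874158 -0.68554045  0.0515172 ]
```

View pics/scene20d.png

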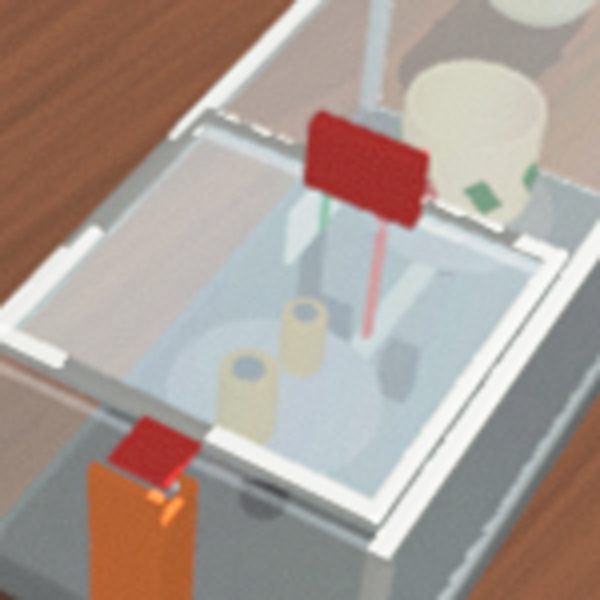

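View pics/top20c.png

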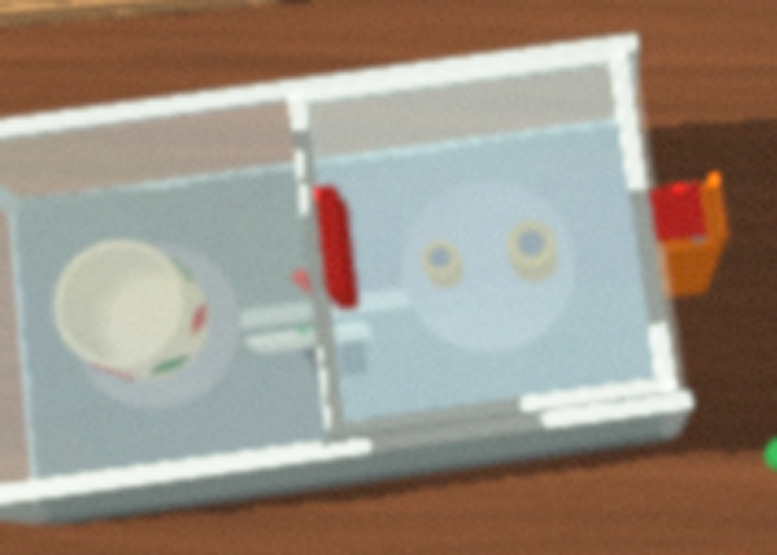

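View pics/scene20.png

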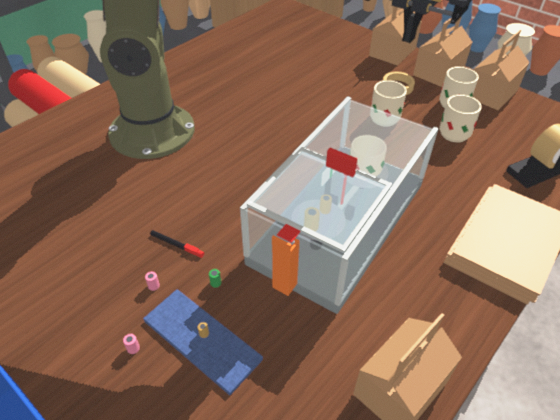

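```bash
python3 -c "
from h import *
a=np.radians(YAW)
def b(P): q=P[:2]-C; return (round(q@[np.cos(a),np.sin(a)],4),round(q@[-np.sin(a),np.cos(a)],4))
t=load('top20.png');t0=load('top0.png');s=load('scene20.png');s0=load('scene0.png')
for n,r in [('t0',t0),('t20',t),('s0',s0),('s20',s)]:
  hsv=cv2.cvtColor(np.array(r['pixels']),cv2.COLOR_RGB2HSV)
  m=(((hsv[...,0]<5)|(hsv[...,0]>174))&(hsv[...,1]>150)&(hsv[...,2]>90)).astype(np.uint8)
  k,l,st,c=cv2.connectedComponentsWithStats(m)
  for i in range(1,k):
    if st[i,4]>30: print(n,st[i].tolist(),c[i].round(1),b(onz(r,*c[i],.177)),b(onz(r,*c[i],.2)))
"
python3 - <<'E'
import cv2
a=cv2.imread('pics/top20.png');cv2.imwrite('pics/t20z.png',cv2.resize(a[145:200,280:330],None,fx=10,fy=10,interpolation=cv2.INTER_CUBIC))
a=cv2.imread('pics/scene20.png');cv2.imwrite('pics/s20z.png',cv2.resize(a[215:275,260:320],None,fx=9,fy=9,interpolation=cv2.INTER_CUBIC))
E
```

```text
t0 [201, 173, 15, 16, 197] [208.1 180.1] (np.float64(-0.0005), np.float64(-0.021)) (np.float64(-0.0064), np.float64(-0.0246))
t0 [105, 174, 14, 32, 346] [111.7 189.7] (np.float64(0.0062), np.float64(0.1749)) (np.float64(0.0001), np.float64(0.1654))
t0 [317, 261, 11, 18, 118] [322.  269.5] (np.float64(-0.2085), np.float64(-0.2225)) (np.float64(-0.2081), np.float64(-0.2201))
t20 [296, 159, 14, 16, 182] [302.7 166.4] (np.float64(0.0016), np.float64(-0.2148)) (np.float64(-0.0043), np.float64(-0.2126))
t20 [205, 161, 11, 31, 199] [210.2 176.1] (np.float64(0.0072), np.float64(-0.0261)) (np.float64(0.0012), np.float64(-0.0296))
t20 [317, 261, 10, 18, 117] [321.9 269.5] (np.float64(-0.2085), np.float64(-0.2223)) (np.float64(-0.2081), np.float64(-0.2199))
s0 [9, 69, 62, 45, 1545] [35.3 90.7] (np.float64(-0.7047), np.float64(-0.1735)) (np.float64(-0.6692), np.float64(-0.1919))
s0 [371, 98, 29, 25, 485] [384.7 109.7] (np.float64(-0.0118), np.float64(0.1951)) (np.float64(-0.0012), np.float64(0.1635))
s0 [333, 161, 19, 14, 160] [342.2 168.1] (np.float64(0.0004), np.float64(-0.0221)) (np.float64(0.0105), np.float64(-0.046))
s0 [341, 178, 7, 26, 42] [343.9 190.2] (np.float64(0.0313), np.float64(-0.0738)) (np.float64(0.0404), np.float64(-0.0958))
s0 [184, 243, 20, 15, 158] [193.2 250.1] (np.float64(-0.1088), np.float64(-0.3329)) (np.float64(-0.0947), np.float64(-0.3456))
s20 [9, 69, 62, 45, 1548] [35.4 90.7] (np.float64(-0.7045), np.float64(-0.1736)) (np.float64(-0.669), np.float64(-0.192))
s20 [327, 148, 30, 28, 537] [341.  161.7] (np.float64(-0.0103), np.float64(-0.0072)) (np.float64(0.0002), np.float64(-0.0315))
s20 [278, 225, 22, 17, 219] [288.3 232.8] (np.float64(0.0011), np.float64(-0.2158)) (np.float64(0.0113), np.float64(-0.2327))
s20 [184, 243, 20, 15, 160] [193.3 250.1] (np.float64(-0.1087), np.float64(-0.3329)) (np.float64(-0.0946), np.float64(-0.3456))
```

View pics/t20z.png

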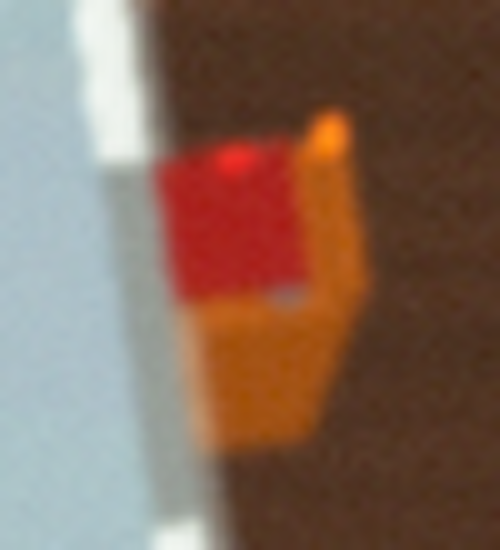

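View pics/s20z.png

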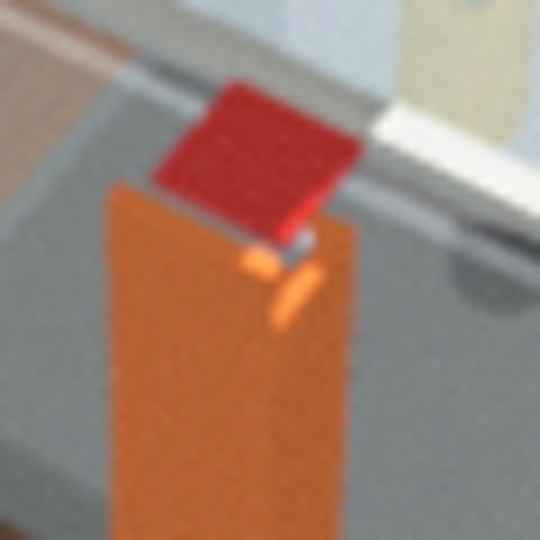

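```bash
python3 -c "
from h import *
a=np.radians(YAW)
def b(P): q=P[:2]-C; return (round(q@[np.cos(a),np.sin(a)],4),round(q@[-np.sin(a),np.cos(a)],4),P[2])
P,e=tri(load('scene20.png'),(292.3,242.2),load('top20.png'),(308.6,174.2));print(b(P),e)
P,e=tri(load('scene0.png'),(288.3,238),load('top0.png'),(302.4,168.8));print('ball0',b(P),e)
f=[(260+108/9,215+186/9),(260+355/9,215+228/9)]
for p in f: print([b(onz(load('scene20.png'),*p,z)) for z in (.17,.18)])
for p in [(280+330/10,145+115/10),(280+370/10,145+280/10),(280+305/10,145+440/10)]: print([b(onz(load('top20.png'),*p,z)) for z in (.0,.17,.18)])
"
```

```text
(np.float64(-0.001), np.float64(-0.22), np.float64(0.152239531203745)) 0.022963112113732947
ball0 (np.float64(0.0007), np.float64(-0.2148), np.float64(0.1618520764543931)) 0.00022267218250100282
[(np.float64(-0.0216), np.float64(-0.2314), np.float64(0.17000000000000004)), (np.float64(-0.0168), np.float64(-0.2384), np.float64(0.18000000000000005))]
[(np.float64(0.0227), np.float64(-0.2145), np.float64(0.17000000000000004)), (np.float64(0.0267), np.float64(-0.2218), np.float64(0.18000000000000005))]
[(np.float64(0.0689), np.float64(-0.2608), np.float64(0.0)), (np.float64(0.0213), np.float64(-0.2394), np.float64(0.17000000000000004)), (np.float64(0.0185), np.float64(-0.2381), np.float64(0.17999999999999994))]
[(np.float64(0.0255), np.float64(-0.2645), np.float64(0.0)), (np.float64(-0.0142), np.float64(-0.2424), np.float64(0.17000000000000004)), (np.float64(-0.0165), np.float64(-0.2411), np.float64(0.17999999999999994))]
[(np.float64(-0.0125), np.float64(-0.2425), np.float64(0.0)), (np.float64(-0.0454), np.float64(-0.2244), np.float64(0.17000000000000004)), (np.float64(-0.0473), np.float64(-0.2233), np.float64(0.17999999999999994))]
```

```bash
python3 -c "
from h import *
r=load('scene0.png');t=load('scene20.png')
d=np.abs(np.array(r['pixels']).astype(int)-np.array(t['pixels'])).max(2); m=(cv2.blur(d.astype(np.float32),(5,5))>40).astype(np.uint8)
k,l,st,c=cv2.connectedComponentsWithStats(m); print([s.tolist() for s in st[1:] if s[4]>20])
o=env.get_obs();print(o['time_s'],o['force'],o['joint_velocities'].round(1)); print(env.sign_off())"
```

```text
[[159, 0, 8, 25, 127], [391, 0, 53, 43, 1022], [449, 0, 22, 23, 311], [96, 18, 11, 26, 202], [147, 37, 22, 40, 264], [100, 52, 6, 11, 38], [0, 95, 318, 207, 9466], [249, 97, 181, 155, 12076], [22, 189, 8, 11, 62], [252, 249, 19, 14, 142], [314, 280, 21, 18, 197], [156, 300, 24, 33, 419], [188, 325, 10, 8, 37], [189, 337, 64, 34, 1036], [6, 367, 199, 53, 6324], [254, 379, 18, 12, 40]]
30.6667 [-0.61874158 -0.68554045  0.0515172 ] [-0.3  0.2 -0.4 -0.1 -0.1 -0.   0. ]
the job is handed in; nothing more can be done
None
```

I stood the 200 g and 100 g brass weights upright on the pan, left the 50 g one on the pad, and pushed the window shut by its red tab. The job was handed in at 30.7 s, with the arm clear of everything.

- **Beam:** before I moved the window, the tops of the two weights measured 153 mm and 144 mm above the table. Level would give 152 mm and 144 mm. After the window was shut, the 200 g weight's pixel position in the scene picture was unchanged, and both weights stood upright. I judged level from these heights and did not measure the pointer against the green mark.
- **Window:** the tab travelled about 195 mm. The catch held at about 22 N, although it was described as up to 10 N. It then gave way: the window moved about 16 mm and came to rest. It did not move when I pressed again at 12 N, and it stayed put when the fingers left. The catch ball is hidden under the nose, so I judged the click from this travel and the firm stop rather than seeing it.
- **Checks that disagreed:** a small bright spot at the nose did not match between two camera views, with rays 23 mm apart. I took it for a glint.
- **Other objects:** comparing before and after pictures showed changes from the arm, its shadow, the window and the two weights moved. I saw nothing else moved, but some of the changed areas were not checked one by one.

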